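# Refill the spice clip drawer

### The job

Refill the spice drawer: pull open the drawer of the low wooden unit, lift out the empty grey-capped tubes and lay them side by side on the cork trivet, then snap every full spice tube from the worktop between the spring clips of the place that has the colour of its caps, pressed fully home, and at last push the drawer fully shut. There are one or two empties and two or three full tubes; leave the egg timer and the shaker where they stand.

Things in the scene. Friction and masses are not known exactly. Their poses are not given: they have to be found in the camera images.
- drawer (a joint): slide of the drawer in the low worktop drawer unit, m: 0 shut, 0.12 fully open (the clips stand clear of the unit above 0.105); it opens along the unit's -x and stays where it is left; light friction, about 1 to 2 N. If pushed shut with a tube not pressed down, the tube strikes the unit's top.
- unit: fixed low wooden drawer unit, 130 mm deep (its x), 226 mm wide (its y), 72 mm high; origin at the centre of its underside on the worktop; its front, with one drawer, looks along its own -x, roughly toward the robot. Inside the drawer: floor 14 mm above the worktop, 114 mm long, 200 mm wide, side walls up to 38 mm above the worktop, drawer front up to 62 mm.
- drawer_handle (a point): middle of the drawer's dark bar handle, a round bar 11 mm thick, 110 mm long along the drawer's y, its middle 35 mm in front of the drawer front and 44 mm above the worktop; moves with the drawer; axes as the unit's. It can be pinched from above, fingers before and behind the bar.
- seat_red (a point): right-hand (-y) place in the drawer, for the red tube, marked by a red pad and a red rest 20 mm wide: the point where the centre of a seated tube lies, 21 mm above the drawer floor, 35 mm above the worktop; places 58 mm apart; moves with the drawer; x along the slide; a seated tube lies along x.
- lip_red_rear (a joint): bending of the sprung steel leaf at the far end of the red place, rad: 0 empty, about 0.04 over a seated tube, 0.12 fully spread. Such a leaf with a round lip stands at both ends (lip radius 4 mm, middle 12 mm above the place's point, inner edges 37 mm either side of it). A tube held level over the place and pressed straight down spreads both lips with some 6 to 10 N and snaps under them.
- tube_red: full spice tube with red caps: square amber body 30 x 30 mm with a paper band, 82 mm long along its x, 70 g, origin at its centre; the last 5 mm of each end is a round taper from 29 mm down to 10 mm across. Its ends and its four sides are alike. Lies on the worktop (centre 15 mm up) on one of its sides at the start. May be absent.
- empty_red: empty tube that is clipped in the red place at the start: white body, grey caps, no paper band; same shape and size as the spice tubes, 50 g, origin at its centre. Gripped and lifted straight up it comes out of its clips with some 6 to 10 N. May be absent.
- seat_green (a point): middle place in the drawer, for the green tube, marked by a green pad and a green rest 20 mm wide: the point where the centre of a seated tube lies, 21 mm above the drawer floor, 35 mm above the worktop; places 58 mm apart; moves with the drawer; x along the slide; a seated tube lies along x.
- lip_green_rear (a joint): bending of the sprung steel leaf at the far end of the green place, rad: 0 empty, about 0.04 over a seated tube, 0.12 fully spread. Such a leaf with a round lip stands at both ends (lip radius 4 mm, middle 12 mm above the place's point, inner edges 37 mm either side of it). A tube held level over the place and pressed straight down spreads both lips with some 6 to 10 N and snaps under them.
- tube_green: full spice tube with green caps: square amber body 30 x 30 mm with a paper band, 82 mm long along its x, 70 g, origin at its centre; the last 5 mm of each end is a round taper from 29 mm down to 10 mm across. Its ends and its four sides are alike. Lies on the worktop (centre 15 mm up) on one of its sides at the start. May be absent.
- seat_blue (a point): left-hand (+y) place in the drawer, for the blue tube, marked by a blue pad and a blue rest 20 mm wide: the point where the centre of a seated tube lies, 21 mm above the drawer floor, 35 mm above the worktop; places 58 mm apart; moves with the drawer; x along the slide; a seated tube lies along x.
- lip_blue_rear (a joint): bending of the sprung steel leaf at the far end of the blue place, rad: 0 empty, about 0.04 over a seated tube, 0.12 fully spread. Such a leaf with a round lip stands at both ends (lip radius 4 mm, middle 12 mm above the place's point, inner edges 37 mm either side of it). A tube held level over the place and pressed straight down spreads both lips with some 6 to 10 N and snaps under them.
- tube_blue: full spice tube with blue caps: square amber body 30 x 30 mm with a paper band, 82 mm long along its x, 70 g, origin at its centre; the last 5 mm of each end is a round taper from 29 mm down to 10 mm across. Its ends and its four sides are alike. Lies on the worktop (centre 15 mm up) on one of its sides at the start. May be absent.
- empty_blue: empty tube that is clipped in the blue place at the start: white body, grey caps, no paper band; same shape and size as the spice tubes, 50 g, origin at its centre. Gripped and lifted straight up it comes out of its clips with some 6 to 10 N. May be absent.
- trivet: fixed round cork trivet lying on the worktop, 170 mm across, 12 mm thick; origin at the centre of its underside. (Wall cabinets hang over the back of the worktop, about 0.45 m up and beyond about x = 0.57: keep the wrist clear of them.)
- egg_timer: red and white egg timer, 67 mm across, 56 mm high, loose; origin at the centre of its underside; to be left where it stands.
- shaker: small salt shaker with a grey top, 44 mm across, 90 mm high, loose; origin at the centre of its underside; to be left where it stands.

How it is judged:
By the outcome, as a careful person would: the job done as asked, in the order asked, and still so for the second after the job is handed in, with the robot touching nothing.
Of tube_red, tube_green, tube_blue only 2 to 3 are there at a start; the rules pass over those that are not, and their reading is None.
Of empty_red, empty_blue only 1 to 2 are there at a start; the rules pass over those that are not, and their reading is None.
At some moment in a run one of tube_red, tube_green, tube_blue may be knocked a few centimetres aside while the robot is not near it.
Once in a run the grip may slacken for a moment while it holds something.
It also fails if it takes over 210 s, if anything falls off the work surface, if the arm or the gripper's body presses on something with over 40 N, if the wrist force passes 120 N, or if a joint passes its speed limit or range.

### The arm

A 6-joint arm with a two-finger parallel gripper is mounted at the origin on a cart in front of the work surface, level with it; the furniture and walls round the work are solid. World frame = base frame: x ahead of the robot, y to its left, z up, the work surface at z = 0. Lengths are in m, angles in rad, forces in N, time in s.
With the tool pointing down it reaches from about 0.35 to 0.775 m from the base axis. Payload 7.3 kg.
Tool frame: the origin (TCP) lies at the centre of the arm's flange, where the gripper is bolted on; the fingertips stand 178 mm ahead of it and the grasp point (between the pads) lies 159 mm ahead of it; z points along the fingers, y is the line along which they close (so a half turn about z gives the same grasp; the last joint's range is limited). The gripper opens to 92 mm and grips with 3 to 60 N. Pads are 19 mm wide; open, the fingers measure 130 mm over their backs; the gripper's body (75 mm by 190 mm) begins 47 mm behind the grasp point.
Start: joints at [-1.489, 0.342, 1.524, -0, 1.275, -0.146], TCP at [0.119, -0.511, 0.405] pointing down, gripper open.
Joint ranges: [-2.53, 2.53], [-0.77, 2.02], [0.04, 2.7], [-1, 4.14], [0.28, 2.66], [-3.11, 3.11]. Speed limits (rad/s): [2.57, 2.57, 3.14, 3.14, 3.14, 3.14].

### API

Orientations are given as [roll, pitch, yaw] about the fixed x, y, z axes, in that order (R = Rz(yaw) Ry(pitch) Rx(roll)).
In Python, from cell import robot gives the robot as it stands.
- The arm moves only by the shell command python3 drive.py 'ROWS' [OPENING] [FORCE]. ROWS is a JSON list of rows, 1 to 8 of them, each of 6 numbers: dx, dy, dz in m, then a rotation vector rx, ry, rz in rad; each row shifts and turns the commanded pose from where the row before left it, along the tool's axes as they then stand; what a row does not reach is not made up. A row lasts 1/12 s, in which the tool goes at most 0.0417 m and 0.125 rad, less where a joint would pass 70% of its speed; a pose out of reach is approached as far as the arm can. OPENING is the finger opening in m, set as the command begins (- or left out keeps the last). The fingers move at their own pace and stop on an object; FORCE is the grip in N (left out, the last holds). Time passes only in rows, so rows that do not move let the fingers close. It prints the time, the measured TCP pose, the force, the opening and the grip force at its end.
- robot.observe(): the state, without advancing time (a new reading comes with each control period).
- robot.read_camera(name): name is "scene" or "top" or "wrist"; returns a dict with "image" (480x640x3 uint8, red, green, blue), "fx", "fy", "cx", "cy" (pixels), "pose" (4x4, takes a point from camera to world coordinates). Camera axes: x right, y down, z forward; pixel columns grow to the right and rows downward; lengths in m; the calibration is good to about 2 mm. A picture is of the moment at which its call begins. There is no depth.
- robot.hand_in(): hands the job in; it is judged then, once.
The state is a dict: "time": time; "qpos": joint angles; "qvel": joint speeds; "joint_efforts": joint torques, N m; "tool_pos": TCP position; "tool_rot": TCP orientation; "contact_force": force on the tool from outside, world axes, zero at the start; "torque": the same for the moment, N m; "opening": finger opening in m; "grip_force": force on a finger pad.
Only numpy, scipy, OpenCV 4.12 (cv2) and the standard library are available. Lean on these libraries where they do the work, as an engineer would, in place of code of your own. Each camera call takes 0.05 s, during which the arm holds its last target. There are 200 camera calls.

## Working session

There is one attempt and no reset: what is moved stays moved. The work goes in short steps, Python scripts to look and compute and a shell command to move; the robot and the scene stay as the last step left them, time stands still between calls to the robot, and variables do not carry over. Pictures are saved under pics/ and viewed, at most 14 in all, crops included, and the job is handed in when it is done.

```bash
ls; mkdir -p pics; python3 - <<'E'
from cell import robot
import cv2
print(robot.observe())
for n in("scene","top"):
    c=robot.read_camera(n); cv2.imwrite(f"pics/{n}0.png",c["image"][...,::-1]); print(n,c["fx"],c["cx"],c["cy"],c["pose"].round(3).tolist())
E
```

```text
cell.py
drive.py
pics
{'time': 0.0, 'qpos': array([-1.48896841e+00,  3.42699593e-01,  1.52505449e+00,  9.31150389e-06,
        1.27538483e+00, -1.45950946e-01]), 'qvel': array([-0.00117532,  0.00070628, -0.00118403, -0.0022875 ,  0.00225292,
        0.00035974]), 'joint_efforts': array([-2.16379199e-04, -4.31241381e+01, -2.44218940e+01,  7.16595096e-02,
        5.59638196e-02, -1.44142487e-04]), 'tool_pos': array([ 0.11858826, -0.51127886,  0.40404368]), 'tool_rot': array([-3.14006413e+00, -2.33687365e-04,  2.27775968e-01]), 'contact_force': array([ 0.06959917,  0.08414389, -0.38373315]), 'torque': array([3.16444979e-02, 1.12152445e-02, 5.47247435e-05]), 'grip_force': 0.0, 'opening': 0.09153062086620589}
scene 435.18729320027313 323.9583451517874 238.52067705709263 [[-0.706, -0.365, 0.607, -0.117], [-0.708, 0.345, -0.616, 0.689], [0.015, -0.865, -0.502, 0.61], [0.0, 0.0, 0.0, 1.0]]
top 568.3988934244999 320.1512070806695 238.38696612856634 [[-0.006, -0.993, 0.116, 0.384], [-1.0, 0.007, 0.011, -0.006], [-0.012, -0.116, -0.993, 1.564], [0.0, 0.0, 0.0, 1.0]]
```
View pics/top0.png

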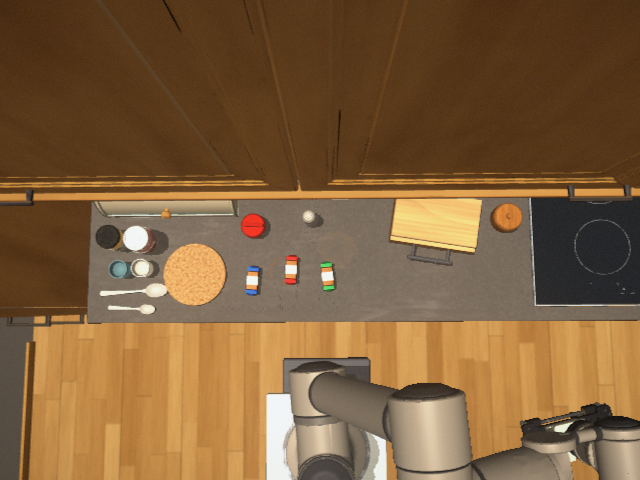

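View pics/scene0.png

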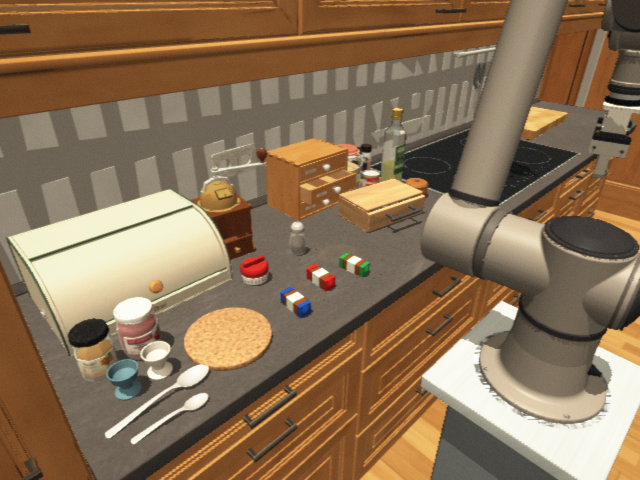

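Top view: trivet (195,274), blue (252,280), red (291,270), green (327,276), timer (253,226), shaker (309,217), unit (435,225) with its handle at (430,256). I'll enlarge the unit and tubes.

```bash
cat > h.py <<'E'
import numpy as np, cv2
from cell import robot
from scipy.spatial.transform import Rotation as Ro
def px2w(c,u,v,z):
    d=c["pose"][:3,:3]@np.array([(u-c["cx"])/c["fx"],(v-c["cy"])/c["fy"],1]); o=c["pose"][:3,3]
    return o+d*(z-o[2])/d[2]
def w2px(c,p):
    q=np.linalg.inv(c["pose"])@np.append(p,1); return np.array([c["fx"]*q[0]/q[2]+c["cx"],c["fy"]*q[1]/q[2]+c["cy"]])
def seg(c,col):
    "caps of a colour: pixel points"
    h=cv2.cvtColor(c["image"],cv2.COLOR_RGB2HSV); H,S,V=[h[...,i].astype(int) for i in range(3)]
    m={"blue":(abs(H-112)<12),"green":(abs(H-60)<15),"red":((H<6)|(H>174))}[col]&(S>150)&(V>60)
    return m
def go(p,yaw,grasp=True):
    "shift in the tool axes to bring the grasp point to p (tool down) with y-axis closing; yaw = tool yaw"
    s=robot.observe(); R=Ro.from_euler("xyz",s["tool_rot"]); T=Ro.from_euler("xyz",[np.pi,0,yaw])
    t=np.array(p,float)+(np.array([0,0,.159]) if grasp else 0)
    print("t",round(s["time"],2),"d_tool",R.inv().apply(t-s["tool_pos"]).round(4),"rotvec",(R.inv()*T).as_rotvec().round(4),"q",s["qpos"].round(2))
E
python3 - <<'E'
from h import *
c=robot.read_camera("top"); im=c["image"][...,::-1]
a=cv2.resize(im[185:275,380:500],None,fx=6.5,fy=6.5,interpolation=cv2.INTER_CUBIC)
cv2.imwrite("pics/c1.png",a)
for col in("blue","green","red"):
    m=seg(c,col).astype(np.uint8); m[:258]=0; m[300:]=0; m[:,:232]=0;m[:,345:]=0
    n,l,st,ce=cv2.connectedComponentsWithStats(m)
    P=[px2w(c,*ce[i],.025) for i in range(1,n) if st[i,4]>=15]
    print(col,[(ce[i].round(1).tolist(),int(st[i,4])) for i in range(1,n) if st[i,4]>=15],[p.round(4).tolist() for p in P])
E
```

```text
blue [([253.0, 268.7], 36), ([251.0, 291.5], 40)] [[0.4828, 0.1936, 0.025], [0.4212, 0.1985, 0.025]]
green [] []
red [([292.1, 258.7], 28), ([290.1, 281.2], 57)] [[0.5092, 0.0875, 0.025], [0.4484, 0.0929, 0.025]]
```

View pics/c1.png

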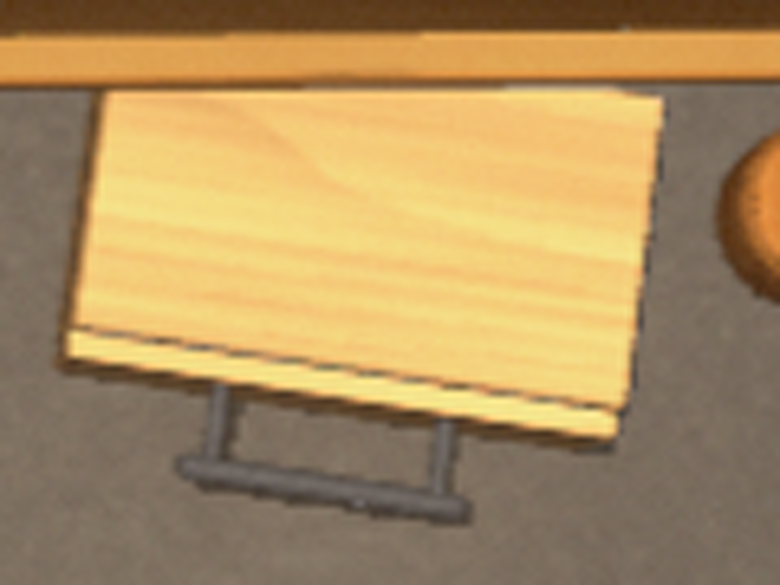

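```bash
python3 - <<'E'
from h import *
c=robot.read_camera("top"); f=lambda x,y:(380+(x+.5)/6.5-.5,185+(y+.5)/6.5-.5)
L=px2w(c,*f(75,324),.072);R=px2w(c,*f(630,408),.072);print("unit front top",L,R,np.linalg.norm(L-R))
a=px2w(c,*f(178,464),.046);b=px2w(c,*f(470,511),.046);print("handle",a,b,np.linalg.norm(a-b))
d=(b-a)[:2];d2=(R-L)[:2]
# unit y points to left: -d
for d in(d,d2):print("yaw unit",np.arctan2(-d[1],-d[0])-np.pi/2)
print("mid",(a+b)/2,(L+R)/2)
h=cv2.cvtColor(c["image"],cv2.COLOR_RGB2HSV);
for p in((326,265),(327,264),(328,288),(327,287)):print(h[p[1],p[0]],end=' ')
E
```

```text
unit front top [ 0.56789796 -0.17716745  0.072     ] [ 0.53201958 -0.40068839  0.072     ] 0.22638213045951341
handle [ 0.51275038 -0.2212925   0.046     ] [ 0.49257658 -0.34049318  0.046     ] 0.12089575467081057
yaw unit -0.16765363538061373
yaw unit -0.15915701942248228
mid [ 0.50266348 -0.28089284  0.046     ] [ 0.54995877 -0.28892792  0.072     ]
[ 63 142 219] [ 64 147 212] [ 63 139 216] [ 63 142 219]
```

```bash
python3 - <<'E'
from h import *
go([.5027,-.281,.13],1.408)
c=robot.read_camera("top")
for u,v in((163.5,274),(226,274),(195,244),(195,305)):print("trivet",px2w(c,u,v,.012))
E
```

```text
t 0.2 d_tool [ 0.4262 -0.1376  0.1155] rotvec [-7.0000e-04 -7.0000e-04 -1.1803e+00] q [-1.49  0.34  1.52  0.    1.28 -0.15]
trivet [0.47066034 0.44050126 0.012     ]
trivet [0.46954586 0.2690384  0.012     ]
trivet [0.55266311 0.35565995 0.012     ]
trivet [0.38583976 0.3523651  0.012     ]
```

```bash
T='[0,0,0,0,0,-0.118]'; 
python3 drive.py '[[0.0355,-0.0115,0.0096,0,0,0],[0.0355,-0.0115,0.0096,0,0,0],[0.0355,-0.0115,0.0096,0,0,0],[0.0355,-0.0115,0.0096,0,0,0],[0.0355,-0.0115,0.0096,0,0,0],[0.0355,-0.0115,0.0096,0,0,0]]' 0.024
python3 drive.py '[[0.0355,-0.0115,0.0096,0,0,0],[0.0355,-0.0115,0.0096,0,0,0],[0.0355,-0.0115,0.0096,0,0,0],[0.0355,-0.0115,0.0096,0,0,0],[0.0355,-0.0115,0.0096,0,0,0],[0.0355,-0.0115,0.0096,0,0,0]]'
python3 drive.py '[[0,0,0,0,0,-0.118],[0,0,0,0,0,-0.118],[0,0,0,0,0,-0.118],[0,0,0,0,0,-0.118],[0,0,0,0,0,-0.118]]'
python3 drive.py '[[0,0,0,0,0,-0.118],[0,0,0,0,0,-0.118],[0,0,0,0,0,-0.118],[0,0,0,0,0,-0.118],[0,0,0,0,0,-0.118],[0,0,0,0,0,0]]'
python3 - <<'E'
from h import *
go([.5027,-.281,.046],1.408)
c=robot.read_camera("wrist"); cv2.imwrite("pics/w1.png",c["image"][...,::-1])
print(w2px(c,[.5027,-.281,.044]),c["pose"].round(3).tolist(),c["fx"])
E
```

```text
time: 0.75
tool_pos: [0.3117, -0.3949, 0.3467]
tool_rot: [3.141, -0.0, 0.227]
contact_force: [-0.0, -0.5, -0.3]
opening: 0.0561
grip_force: 0.0
time: 1.25
tool_pos: [0.5039, -0.2795, 0.289]
tool_rot: [3.142, 0.0, 0.228]
contact_force: [0.6, -2.1, 0.3]
opening: 0.0241
grip_force: 0.0
time: 1.67
tool_pos: [0.5025, -0.2806, 0.2893]
tool_rot: [-3.141, 0.0, 0.824]
contact_force: [0.3, 0.3, 0.1]
opening: 0.0241
grip_force: 0.0
time: 2.17
tool_pos: [0.5024, -0.2808, 0.2894]
tool_rot: [-3.141, -0.0, 1.412]
contact_force: [-0.5, 0.3, 0.3]
opening: 0.024
grip_force: 0.0
t 2.17 d_tool [-0.0002  0.0004  0.0844] rotvec [-0.0003 -0.0001  0.0041] q [-0.64  0.54  1.54 -0.    1.06 -0.48]
[315.74485728 245.83829971] [[0.987, -0.153, -0.044, 0.514], [-0.159, -0.949, -0.272, -0.208], [-0.001, 0.275, -0.961, 0.27], [0.0, 0.0, 0.0, 1.0]] 416.2708633147886
```

View pics/w1.png

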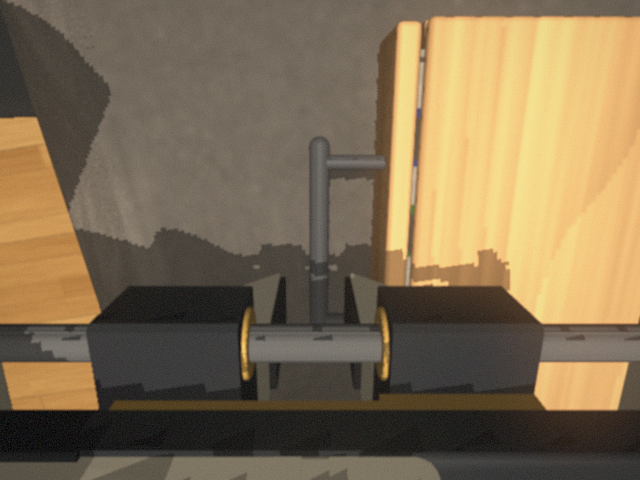

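The bar is at u≈319, centred between the fingers and parallel to them. Going down, gripping and pulling.

```bash
cd .;
python3 drive.py '[[0,0.001,0.03,0,0,0],[0,0.001,0.03,0,0,0],[0,0,0.024,0,0,0],[0,0,0,0,0,0]]'
python3 drive.py '[[0,0,0,0,0,0],[0,0,0,0,0,0],[0,0,0,0,0,0],[0,0,0,0,0,0]]' 0.005 25
python3 drive.py '[[0,-0.015,0,0,0,0],[0,-0.015,0,0,0,0],[0,-0.015,0,0,0,0],[0,-0.015,0,0,0,0],[0,-0.015,0,0,0,0],[0,-0.015,0,0,0,0],[0,-0.015,0,0,0,0]]'
python3 drive.py '[[0,-0.007,0,0,0,0],[0,-0.005,0,0,0,0],[0,0,0,0,0,0],[0,0,0,0,0,0],[0,0,0,0,0,0]]'
```

```text
time: 2.55
tool_pos: [0.503, -0.2801, 0.2009]
tool_rot: [-3.134, -0.004, 1.404]
contact_force: [-1.2, -0.1, -0.7]
opening: 0.0239
grip_force: 0.0
time: 2.88
tool_pos: [0.5043, -0.2814, 0.2071]
tool_rot: [3.141, 0.001, 1.407]
contact_force: [-3.6, -0.3, 2.1]
opening: 0.0101
grip_force: 25.0
time: 3.47
tool_pos: [0.401, -0.2646, 0.2071]
tool_rot: [3.137, 0.003, 1.407]
contact_force: [0.4, -2.0, 0.1]
opening: 0.01
grip_force: 25.0
time: 3.88
tool_pos: [0.3896, -0.2625, 0.2062]
tool_rot: [3.14, 0.001, 1.408]
contact_force: [-2.0, -0.6, 7.7]
opening: 0.01
grip_force: 25.0
```

```bash
cd .;
python3 drive.py '[[0,0,0,0,0,0],[0,0,0,0,0,0],[0,0,0,0,0,0]]' 0.024
python3 drive.py '[[0,0,-0.03,0,0,0],[0,0,-0.04,0,0,0],[0,0,-0.04,0,0,0],[0,0,-0.04,0,0,0],[0,0,-0.02,0,0,0],[0,0,0,0,0,0],[0,0,0,0,0,0]]'
python3 - <<'E'
from h import *
c=robot.read_camera("wrist"); cv2.imwrite("pics/w2.png",c["image"][...,::-1])
c=robot.read_camera("top"); cv2.imwrite("pics/t2.png",cv2.resize(c["image"][185:305,230:500,::-1],None,fx=2.9,fy=2.9,interpolation=cv2.INTER_CUBIC))
E
```

```text
time: 4.13
tool_pos: [0.3892, -0.262, 0.2052]
tool_rot: [-3.141, -0.0, 1.408]
contact_force: [0.4, 1.0, 0.2]
opening: 0.0225
grip_force: 0.0
time: 4.72
tool_pos: [0.3891, -0.262, 0.3762]
tool_rot: [3.14, 0.001, 1.408]
contact_force: [-0.7, 0.2, -0.4]
opening: 0.0236
grip_force: 0.0
```

View pics/w2.png

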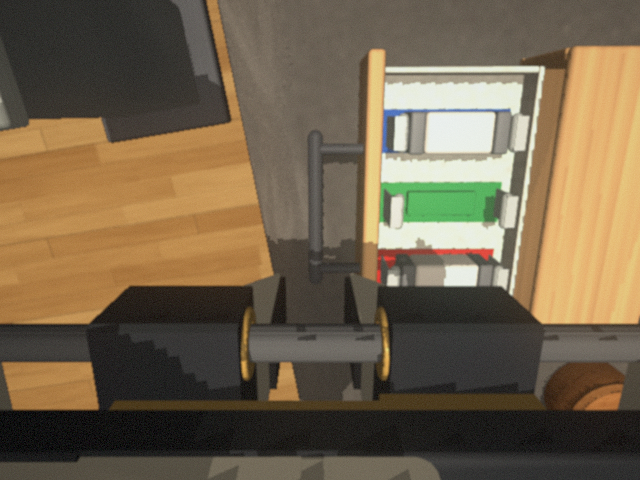

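Drawer open; grey-capped empties are in blue (centre about (460,132)) and red, green is empty (rest centre about (442,202)). Calculating positions.

```bash
python3 - <<'E'
from h import *
c=robot.read_camera("wrist")
for n,u,v,z in(("blueL",410,132,.05),("blueR",508,132,.05),("blue top",459,110,.05),("blue bot",459,154,.05),("green rest",442,202,.018),("lipF",397,209,.051),("lipR",510,210,.051),("blipF",400,133,.051),("blipR",520,132,.051),("hand1",316,134,.046),("hand2",316,280,.046),("frontbackedge",384,132,.062)):
    print(n,px2w(c,u,v,z).round(4))
h=(px2w(c,316,134,.046)+px2w(c,316,280,.046))/2
t=-.163;X=np.array([np.cos(t),np.sin(t),0]);Y=np.array([-np.sin(t),np.cos(t),0])
b=(px2w(c,410,132,.05)+px2w(c,508,132,.05))/2
print("blue rel handle",(b-h)@X,(b-h)@Y)
E
```

```text
blueL [ 0.4646 -0.2137  0.05  ]
blueR [ 0.5333 -0.225   0.05  ]
blue top [ 0.5    -0.2043  0.05  ]
blue bot [ 0.4979 -0.2349  0.05  ]
green rest [ 0.4916 -0.2765  0.018 ]
lipF [ 0.4491 -0.2678  0.051 ]
lipR [ 0.5322 -0.2823  0.051 ]
blipF [ 0.4573 -0.2131  0.051 ]
blipR [ 0.5413 -0.2263  0.051 ]
hand1 [ 0.3983 -0.2043  0.046 ]
hand2 [ 0.3798 -0.3163  0.046 ]
frontbackedge [ 0.4445 -0.2098  0.062 ]
blue rel handle 0.10177321691318662 0.058255465813348804
```

View pics/t2.png

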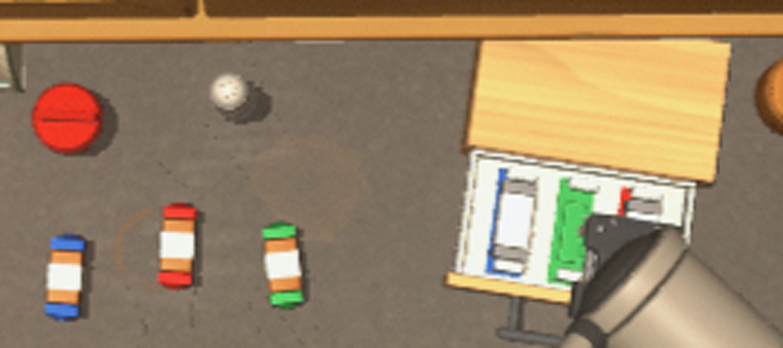

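Top view agrees: full tubes untouched, both empties in their places. Turn by +1.571 about tool z, then over the blue empty.

```bash
cd .;
python3 drive.py '[[0,0,0,0,0,0.121],[0,0,0,0,0,0.121],[0,0,0,0,0,0.121],[0,0,0,0,0,0.121],[0,0,0,0,0,0.121],[0,0,0,0,0,0.121],[0,0,0,0,0,0.121]]' 0.039
python3 drive.py '[[0,0,0,0,0,0.121],[0,0,0,0,0,0.121],[0,0,0,0,0,0.121],[0,0,0,0,0,0.121],[0,0,0,0,0,0.121],[0,0,0,0,0,0.119],[0,0,0,0,0,0]]'
python3 - <<'E'
from h import *
go([.4993,-.2195,.040],-.163)
E
```

```text
time: 5.45
tool_pos: [0.3888, -0.262, 0.3738]
tool_rot: [-3.138, 0.001, 0.555]
contact_force: [0.4, 0.8, -0.4]
opening: 0.0387
grip_force: 0.0
time: 6.03
tool_pos: [0.3888, -0.2621, 0.3739]
tool_rot: [-3.14, 0.003, -0.168]
contact_force: [0.4, -0.8, -0.8]
opening: 0.0391
grip_force: 0.0
t 6.03 d_tool [ 0.1023 -0.0601  0.1748] rotvec [-0.0018  0.0027 -0.0045] q [-0.76  0.27  1.72 -0.    1.16  0.98]
```

```bash
cd .;
python3 drive.py '[[0.0341,-0.02,0.03,0,0,-0.0045],[0.0341,-0.02,0.03,0,0,0],[0.0341,-0.02,0.03,0,0,0],[0,0,0,0,0,0],[0,0,0,0,0,0]]'
python3 - <<'E'
from h import *
go([.4993,-.2195,.040],-.163)
c=robot.read_camera("wrist"); cv2.imwrite("pics/w3.png",c["image"][...,::-1])
E
```

```text
time: 6.45
tool_pos: [0.4822, -0.2251, 0.2968]
tool_rot: [-3.139, 0.006, -0.153]
contact_force: [0.2, -0.4, 0.4]
opening: 0.0389
grip_force: 0.0
t 6.45 d_tool [ 0.0166 -0.0079  0.0977] rotvec [-0.0025  0.0059  0.0101] q [-0.58  0.47  1.65 -0.    1.03  1.14]
```

View pics/w3.png

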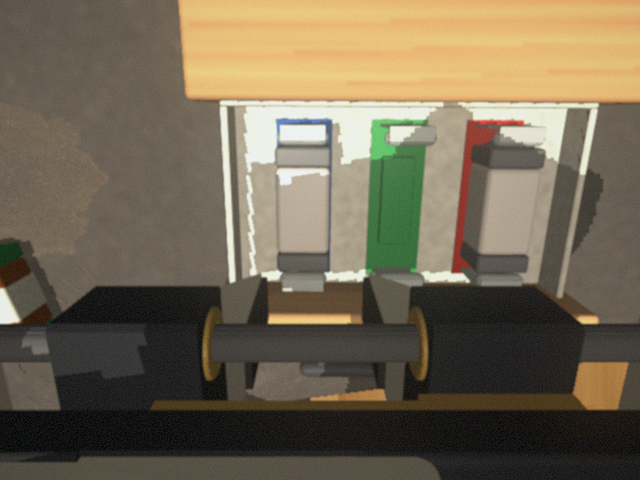

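Blue empty spans u 277–331, v 147–270; fingers still ~17 mm short of it. Cross-checking its position from this view.

```bash
python3 - <<'E'
from h import *
c=robot.read_camera("wrist")
for n,a,b in(("blue",(304,147),(303,271)),("red",(508,148),(494,271))):
    A=px2w(c,*a,.05);B=px2w(c,*b,.05);print(n,A,B,(A+B)/2,np.linalg.norm(A-B),np.arctan2(*(A-B)[1::-1]))
print(px2w(c,277,210,.05),px2w(c,331,210,.05))
E
python3 drive.py '[[0.0083,-0.004,0.01,0,0,0.005],[0.0083,-0.004,0.01,0,0,0.005],[0,0,0,0,0,0],[0,0,0,0,0,0]]'
python3 - <<'E'
from h import *
go([.4993,-.2195,.040],-.163)
E
```

```text
blue [ 0.5368978 -0.2290937  0.05     ] [ 0.46627888 -0.21688443  0.05      ] [ 0.50158834 -0.22298907  0.05      ] 0.07166657915498682 -0.17119716007792668
red [ 0.51928116 -0.33783169  0.05      ] [ 0.44887127 -0.32773654  0.05      ] [ 0.48407622 -0.33278411  0.05      ] 0.07112991525546333 -0.14240640844196154
[ 0.50483245 -0.2084165   0.05      ] [ 0.50011596 -0.2384482   0.05      ]
time: 6.88
tool_pos: [0.4994, -0.2208, 0.2795]
tool_rot: [-3.141, 0.001, -0.168]
contact_force: [-0.5, -0.8, 1.0]
opening: 0.0393
grip_force: 0.0
t 6.88 d_tool [-0.0003 -0.0013  0.0805] rotvec [-0.0003  0.0009 -0.0053] q [-0.56  0.51  1.63 -0.    1.    1.18]
```

```bash
cd .;
python3 drive.py '[[0.001,0,0.025,0,0,-0.005],[0,0,0.025,0,0,0],[0,0,0.025,0,0,0],[0,0,0.005,0,0,0],[0,0,0,0,0,0],[0,0,0,0,0,0]]'
python3 drive.py '[[0,0,0,0,0,0],[0,0,0,0,0,0],[0,0,0,0,0,0],[0,0,0,0,0,0]]' 0.01 45
```

```text
time: 7.38
tool_pos: [0.5007, -0.2214, 0.2009]
tool_rot: [3.141, -0.001, -0.164]
contact_force: [-0.3, -1.4, 0.4]
opening: 0.0391
grip_force: 0.0
time: 7.72
tool_pos: [0.5009, -0.2212, 0.2016]
tool_rot: [3.141, -0.003, -0.164]
contact_force: [-0.3, 1.5, 7.0]
opening: 0.0295
grip_force: 45.0
```

```bash
cd .;
python3 drive.py '[[0,0,-0.01,0,0,0],[0,0,-0.015,0,0,0],[0,0,-0.03,0,0,0],[0,0,-0.04,0,0,0],[0,0,-0.02,0,0,0],[0,0,0,0,0,0]]'
python3 - <<'E'
from h import *
go([.470,.384,.035],0)
E
```

```text
time: 8.22
tool_pos: [0.5013, -0.2216, 0.321]
tool_rot: [3.137, -0.01, -0.163]
contact_force: [0.2, 0.1, -0.7]
opening: 0.0293
grip_force: 45.0
t 8.22 d_tool [-0.1307 -0.593   0.1233] rotvec [ 0.005  -0.0093 -0.1635] q [-0.56  0.46  1.59 -0.    1.08  1.18]
```

```bash
cd .;
python3 drive.py '[[-0.0082,-0.03,0,0,0,0],[-0.0082,-0.037,0,0,0,0],[-0.0082,-0.037,0,0,0,0],[-0.0082,-0.037,0,0,0,0],[-0.0082,-0.037,0,0,0,0],[-0.0082,-0.037,0,0,0,0],[-0.0082,-0.037,0,0,0,0],[-0.0082,-0.037,0,0,0,0]]'
python3 drive.py '[[-0.0082,-0.037,0,0,0,0],[-0.0082,-0.037,0,0,0,0],[-0.0082,-0.037,0,0,0,0],[-0.0082,-0.037,0,0,0,0],[-0.0082,-0.037,0,0,0,0],[-0.0082,-0.037,0,0,0,0],[0,0,0.02,0,0,-0.08],[0,0,0.02,0,0,-0.08]]'
python3 drive.py '[[0,0,0,0,0,0],[0,0,0,0,0,0]]'
python3 - <<'E'
from h import *
go([.470,.384,.035],0)
c=robot.read_camera("wrist"); cv2.imwrite("pics/w4.png",c["image"][...,::-1])
E
```

```text
time: 8.88
tool_pos: [0.482, 0.0765, 0.315]
tool_rot: [3.141, 0.0, -0.164]
contact_force: [0.7, -0.3, -1.2]
opening: 0.0297
grip_force: 45.0
time: 9.55
tool_pos: [0.4698, 0.3041, 0.2752]
tool_rot: [-3.141, -0.003, 0.004]
contact_force: [-0.3, -0.8, -0.9]
opening: 0.0297
grip_force: 45.0
time: 9.72
tool_pos: [0.47, 0.3016, 0.2742]
tool_rot: [3.14, 0.003, -0.006]
contact_force: [0.0, -0.7, -0.4]
opening: 0.0295
grip_force: 45.0
t 9.72 d_tool [-0.0002 -0.0825  0.08  ] rotvec [ 0.0016  0.0028 -0.0059] q [ 0.43  0.54  1.6  -0.    1.01  2.01]
```

View pics/w4.png

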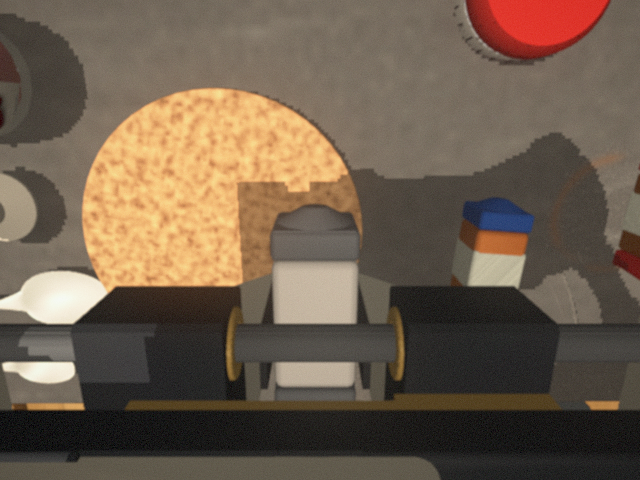

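Tube held straight, blue tube where it was. Continue to the trivet's far half.

```bash
cd .;
python3 drive.py '[[0,-0.026,0,0,0,0],[0,-0.026,0,0,0,-0.005],[0,-0.024,0,0,0,0],[0,0,0.02,0,0,0],[0,0,0.02,0,0,0],[0,0,0.02,0,0,0],[0,0,0,0,0,0],[0,0,0,0,0,0]]'
python3 - <<'E'
from h import *
go([.470,.378,.035],0)
E
```

```text
time: 10.43
tool_pos: [0.471, 0.3774, 0.2155]
tool_rot: [3.141, 0.0, -0.001]
contact_force: [-1.0, 0.9, -0.1]
opening: 0.0297
grip_force: 45.0
t 10.43 d_tool [-0.001  -0.0006  0.0215] rotvec [ 0.0004  0.0004 -0.0008] q [ 0.55  0.68  1.52 -0.    0.94  2.12]
```

```bash
cd .;
python3 drive.py '[[0,0,0.01,0,0,0],[0,0,0.007,0,0,0],[0,0,0.004,0,0,0],[0,0,0.001,0,0,0],[0,0,0,0,0,0],[0,0,0,0,0,0]]'
python3 drive.py '[[0,0,0,0,0,0],[0,0,0,0,0,0],[0,0,0,0,0,0]]' 0.039
python3 drive.py '[[0,0,-0.02,0,0,0],[0,0,-0.04,0,0,0],[0,0,-0.04,0,0,0],[0,0,-0.02,0,0,0],[0,0,0,0,0,0]]'
python3 - <<'E'
from h import *
go([.482,-.3335,.14],-.163)
E
```

```text
time: 10.93
tool_pos: [0.4708, 0.3777, 0.1936]
tool_rot: [-3.141, -0.001, 0.001]
contact_force: [-0.1, -1.3, 4.3]
opening: 0.0296
grip_force: 45.0
time: 11.18
tool_pos: [0.4706, 0.3779, 0.1928]
tool_rot: [3.142, 0.0, 0.001]
contact_force: [0.4, 1.1, -0.1]
opening: 0.0384
grip_force: 0.0
time: 11.6
tool_pos: [0.4716, 0.3786, 0.3186]
tool_rot: [-3.136, -0.009, 0.001]
contact_force: [0.7, 0.4, -0.5]
opening: 0.039
grip_force: 0.0
t 11.6 d_tool [0.0093 0.7122 0.0158] rotvec [-0.0061 -0.0083  0.1644] q [0.55 0.56 1.42 0.   1.15 2.12]
```

```bash
cd .;
python3 drive.py '[[0,0.02,0,0,0,0],[0,0.038,0,0,0,0],[0,0.038,0,0,0,0],[0,0.038,0,0,0,0],[0,0.038,0,0,0,0],[0,0.038,0,0,0,0],[0,0.038,0,0,0,0],[0,0.038,0,0,0,0]]'
python3 drive.py '[[0.001,0.038,0,0,0,0],[0.001,0.038,0,0,0,0],[0.001,0.038,0,0,0,0],[0.001,0.038,0,0,0,0],[0.001,0.038,0,0,0,0],[0.001,0.038,0,0,0,0],[0.001,0.038,0,0,0,0],[0.001,0.038,0,0,0,0]]'
python3 drive.py '[[0,0.038,0,0,0,0],[0,0.038,0,0,0,0],[0,0.03,0,0,0,0],[0,0,0,0,0,0.082],[0,0,0,0,0,0.082],[0,0,0,0,0,0],[0,0,0,0,0,0]]'
python3 - <<'E'
from h import *
go([.482,-.3335,.08],-.163)
E
```

```text
time: 12.27
tool_pos: [0.4704, 0.0902, 0.3121]
tool_rot: [3.142, 0.001, 0.002]
contact_force: [1.3, 0.2, -1.2]
opening: 0.039
grip_force: 0.0
time: 12.93
tool_pos: [0.4788, -0.214, 0.312]
tool_rot: [-3.141, 0.001, 0.001]
contact_force: [0.6, 0.3, 0.5]
opening: 0.0393
grip_force: 0.0
time: 13.52
tool_pos: [0.4793, -0.3181, 0.312]
tool_rot: [-3.141, 0.001, -0.16]
contact_force: [-0.3, 0.5, -0.2]
opening: 0.0388
grip_force: 0.0
t 13.52 d_tool [0.0052 0.0149 0.073 ] rotvec [-0.0008  0.0013  0.0026] q [-0.72  0.52  1.51 -0.    1.11  1.01]
```

```bash
cd .;
python3 drive.py '[[0.003,0.008,0.02,0,0,0.003],[0.0022,0.007,0.02,0,0,0],[0,0,0.03,0,0,0],[0,0,0,0,0,0],[0,0,0,0,0,0]]'
python3 - <<'E'
from h import *
go([.482,-.3335,.041],-.163)
c=robot.read_camera("wrist"); cv2.imwrite("pics/w5.png",c["image"][...,::-1])
E
```

```text
time: 13.93
tool_pos: [0.4819, -0.333, 0.2417]
tool_rot: [-3.139, 0.004, -0.164]
contact_force: [0.3, 0.8, 0.4]
opening: 0.0389
grip_force: 0.0
t 13.93 d_tool [0.0003 0.0005 0.0417] rotvec [-0.0023  0.0036 -0.0005] q [-0.74  0.62  1.55 -0.    0.97  1.  ]
```

View pics/w5.png

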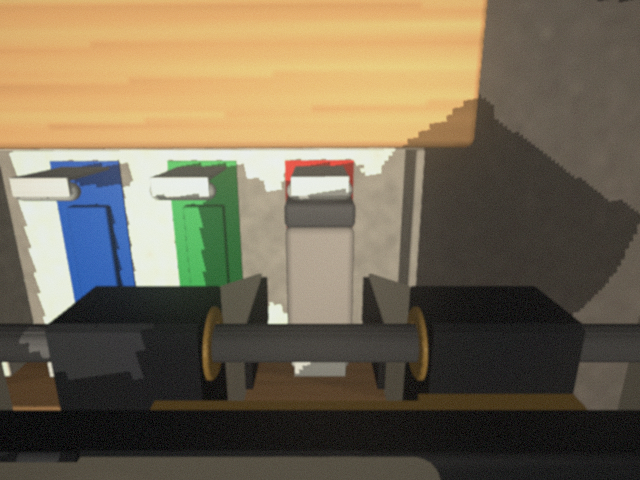

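Tube (u≈320) lies centred between the fingers. Down, grip, lift.

```bash
cd .;
python3 drive.py '[[0,0.001,0.02,0,0,0],[0,0,0.018,0,0,0],[0,0,0.003,0,0,0],[0,0,0,0,0,0]]'
python3 drive.py '[[0,0,0,0,0,0],[0,0,0,0,0,0],[0,0,0,0,0,0],[0,0,0,0,0,0]]' 0.01 45
python3 drive.py '[[0,0,-0.01,0,0,0],[0,0,-0.015,0,0,0],[0,0,-0.03,0,0,0],[0,0,-0.04,0,0,0],[0,0,-0.02,0,0,0],[0,0,0,0,0,0]]'
python3 - <<'E'
from h import *
go([.470,.320,.100],0)
E
```

```text
time: 14.32
tool_pos: [0.4822, -0.3346, 0.2026]
tool_rot: [3.142, 0.0, -0.165]
contact_force: [0.8, -0.7, 1.0]
opening: 0.0387
grip_force: 0.0
time: 14.65
tool_pos: [0.4825, -0.335, 0.2038]
tool_rot: [3.14, -0.003, -0.166]
contact_force: [0.1, 0.7, 6.5]
opening: 0.03
grip_force: 45.0
time: 15.15
tool_pos: [0.4828, -0.3355, 0.3235]
tool_rot: [3.136, -0.009, -0.166]
contact_force: [0.5, -0.3, -0.7]
opening: 0.0295
grip_force: 45.0
t 15.15 d_tool [-0.1212 -0.6448  0.0595] rotvec [ 0.0068 -0.0086 -0.1656] q [-0.74  0.53  1.47 -0.    1.14  1.  ]
```

```bash
cd .;
python3 drive.py '[[0,0,0,0,0,-0.083],[0,0,0,0,0,-0.083],[0,-0.02,0,0,0,0],[0,-0.037,0,0,0,0],[-0.001,-0.037,0,0,0,0],[-0.001,-0.037,0,0,0,0],[-0.001,-0.037,0,0,0,0],[-0.001,-0.037,0,0,0,0]]'
python3 drive.py '[[-0.001,-0.037,0,0,0,0],[-0.001,-0.037,0,0,0,0],[-0.001,-0.037,0,0,0,0],[-0.001,-0.037,0,0,0,0],[-0.001,-0.037,0,0,0,0],[-0.001,-0.037,0,0,0,0],[-0.001,-0.037,0,0,0,0],[-0.001,-0.037,0,0,0,0]]'
python3 drive.py '[[0,-0.037,0,0,0,0],[0,-0.037,0,0,0,0],[0,-0.03,0,0,0,0],[0,0,0,0,0,0],[0,0,0,0,0,0]]'
python3 - <<'E'
from h import *
go([.470,.320,.100],0)
E
```

```text
time: 15.82
tool_pos: [0.4772, -0.1281, 0.3169]
tool_rot: [-3.141, 0.001, -0.0]
contact_force: [0.6, -0.4, 0.0]
opening: 0.0292
grip_force: 45.0
time: 16.48
tool_pos: [0.4692, 0.1679, 0.317]
tool_rot: [3.141, 0.0, 0.0]
contact_force: [1.3, -0.6, -1.1]
opening: 0.0293
grip_force: 45.0
time: 16.9
tool_pos: [0.4692, 0.2714, 0.3166]
tool_rot: [3.141, 0.001, 0.003]
contact_force: [-0.0, -0.5, -0.8]
opening: 0.0298
grip_force: 45.0
t 16.9 d_tool [ 0.001  -0.0487  0.0575] rotvec [0.0006 0.0007 0.0035] q [ 0.38  0.46  1.6  -0.    1.08  1.95]
```

```bash
cd .;
python3 drive.py '[[0,-0.024,0.02,0,0,0.003],[0,-0.0245,0.02,0,0,0],[0,0,0.025,0,0,0],[0,0,0.025,0,0,0],[0,0,0,0,0,0],[0,0,0,0,0,0]]'
python3 - <<'E'
from h import *
go([.470,.320,.0368],0)
c=robot.read_camera("wrist"); cv2.imwrite("pics/w6.png",c["image"][...,::-1])
E
```

```text
time: 17.4
tool_pos: [0.4698, 0.3174, 0.2262]
tool_rot: [3.14, 0.003, -0.004]
contact_force: [-0.1, -0.3, -0.3]
opening: 0.0297
grip_force: 45.0
t 17.4 d_tool [ 0.0002 -0.0027  0.0304] rotvec [ 0.0019  0.0031 -0.004 ] q [ 0.46  0.61  1.62 -0.    0.91  2.03]
```

View pics/w6.png

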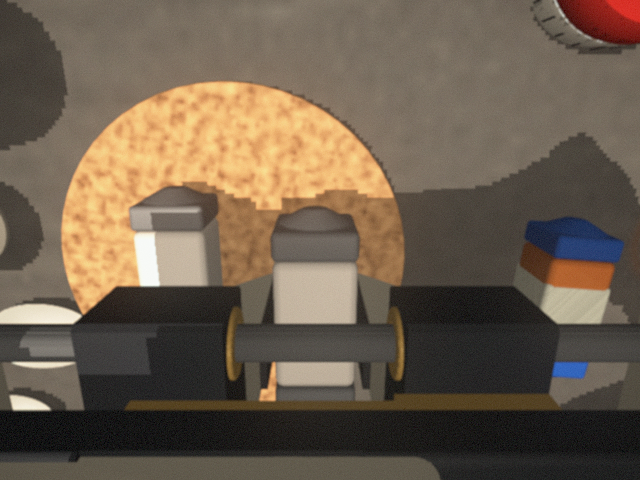

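First empty lies flat; second parallel to it. Set down.

```bash
cd .;
python3 drive.py '[[0,0,0.015,0,0,-0.004],[0,0,0.009,0,0,0],[0,0,0.004,0,0,0],[0,0,0.002,0,0,0],[0,0,0,0,0,0],[0,0,0,0,0,0]]'
```

```text
time: 17.95
tool_pos: [0.4701, 0.3187, 0.1975]
tool_rot: [-3.141, -0.001, 0.001]
contact_force: [-0.4, -0.0, -0.3]
opening: 0.0298
grip_force: 45.0
```

```bash
cd .;
python3 drive.py '[[0,0,0.001,0,0,0],[0,0,0.001,0,0,0],[0,0,0.001,0,0,0],[0,0,0,0,0,0],[0,0,0,0,0,0]]'
python3 drive.py '[[0,0,0,0,0,0],[0,0,0,0,0,0],[0,0,0,0,0,0]]' 0.039
python3 drive.py '[[0,0,-0.02,0,0,0],[0,0,-0.04,0,0,0],[0,0,-0.04,0,0,0],[0,0,-0.02,0,0,0],[0,0,0,0,0,0]]'
python3 - <<'E'
from h import *
import h as hh
c=robot.read_camera("top")
H=cv2.cvtColor(c["image"],cv2.COLOR_RGB2HSV).astype(int)
for col,h0 in(("blue",112),("green",63),("red",0)):
    m=(np.minimum(abs(H[...,0]-h0),180-abs(H[...,0]-h0))<8)&(H[...,1]>110)&(H[...,2]>60)
    m=m.astype(np.uint8); m[:240]=0; m[310:]=0; m[:,:225]=0;m[:,385:]=0
    n,l,st,ce=cv2.connectedComponentsWithStats(m)
    print(col,[(ce[i].round(1).tolist(),int(st[i,4]),px2w(c,*ce[i],.025).round(4).tolist()) for i in range(1,n) if st[i,4]>=12])
cv2.imwrite("pics/t7.png",cv2.resize(c["image"][205:315,150:350,::-1],None,fx=4,fy=4,interpolation=cv2.INTER_CUBIC))
E
```

```text
time: 18.37
tool_pos: [0.47, 0.3188, 0.1957]
tool_rot: [-3.141, -0.001, 0.002]
contact_force: [-2.8, -3.1, 11.9]
opening: 0.0295
grip_force: 45.0
time: 18.62
tool_pos: [0.4699, 0.3187, 0.194]
tool_rot: [-3.142, -0.0, 0.001]
contact_force: [0.4, 0.3, -0.8]
opening: 0.0384
grip_force: 0.0
time: 19.03
tool_pos: [0.471, 0.3193, 0.3191]
tool_rot: [-3.137, -0.009, 0.001]
contact_force: [1.7, 0.2, -0.0]
opening: 0.0391
grip_force: 0.0
blue [([252.8, 268.3], 46, [0.4837, 0.194, 0.025]), ([251.0, 291.9], 50, [0.42, 0.1984, 0.025])]
green [([326.0, 264.1], 47, [0.4938, -0.0045, 0.025]), ([328.5, 287.6], 52, [0.4304, -0.0108, 0.025])]
red [([291.7, 257.5], 58, [0.5125, 0.0884, 0.025]), ([289.6, 281.1], 64, [0.4485, 0.0941, 0.025])]
```

View pics/t7.png

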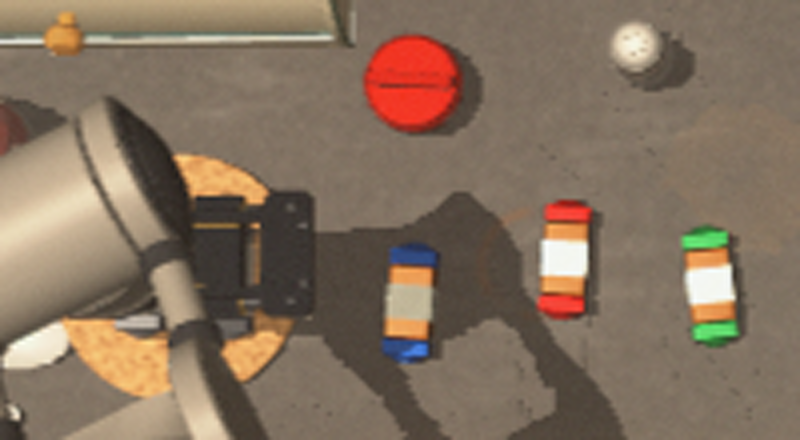

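All as expected: empties on the trivet (partly hidden by the gripper), blue at (.452,.196), red (.480,.091), green (.462,-.008). Now to the blue tube.

```bash
cd .;
python3 drive.py '[[-0.001,0.02,0,0,0,0],[-0.004,0.03,0,0,0,0],[-0.004,0.03,0,0,0,0],[-0.004,0.03,0,0,0,0],[-0.003,0.02,0,0,0,0],[0,0,0.03,0,0,0.069],[0,0,0.03,0,0,0],[0,0,0,0,0,0]]' 0.05
python3 drive.py '[[0,0,0,0,0,0]]'
python3 - <<'E'
from h import *
go([.452,.196,.021],-.069)
c=robot.read_camera("wrist"); cv2.imwrite("pics/w8.png",c["image"][...,::-1])
H=cv2.cvtColor(c["image"],cv2.COLOR_RGB2HSV).astype(int)
m=((abs(H[...,0]-112)<10)&(H[...,1]>110)&(H[...,2]>40)).astype(np.uint8)
n,l,st,ce=cv2.connectedComponentsWithStats(m)
print([(ce[i].round(1).tolist(),st[i].tolist()) for i in range(1,n) if st[i,4]>=40])
E
```

```text
time: 19.75
tool_pos: [0.4518, 0.1876, 0.2484]
tool_rot: [3.138, 0.011, -0.069]
contact_force: [-1.3, -0.2, -0.6]
opening: 0.0502
grip_force: 0.0
time: 19.83
tool_pos: [0.4534, 0.1884, 0.2521]
tool_rot: [3.14, 0.006, -0.068]
contact_force: [0.1, -0.4, 0.3]
opening: 0.0496
grip_force: 0.0
t 19.83 d_tool [-0.0015 -0.0076  0.0721] rotvec [0.0019 0.0056 0.0015] q [ 0.24  0.47  1.81 -0.    0.87  1.88]
[([298.7, 195.9], [269, 177, 60, 35, 1747]), ([297.6, 312.3], [271, 303, 54, 19, 926])]
```

View pics/w8.png

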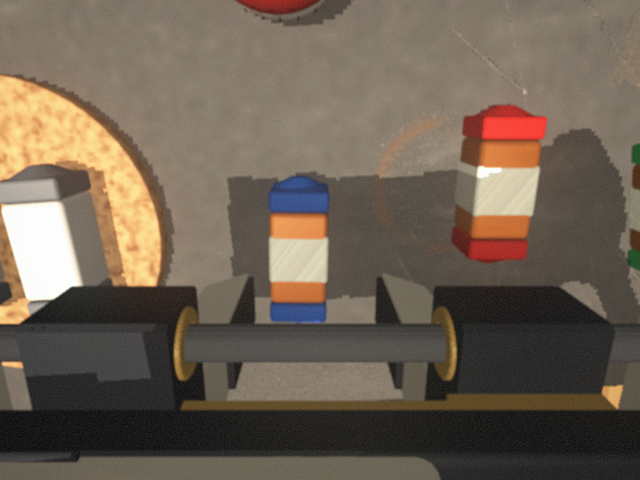

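```bash
python3 - <<'E'
from h import *
c=robot.read_camera("wrist")
P=[px2w(c,299,v,.03) for v in(188.5,212,237.5,281.5,303,321)]
for p in P:print(p.round(4))
for i in range(3):print((P[i]+P[5-i])/2)
d=P[0]-P[5];print("ang",np.arctan2(d[1],d[0]),np.linalg.norm(d))
go([.452,.196,.021],-.069)
# red tube from same view
for v,u in ((160,498),(211,494)):print("red",px2w(c,u,v,.03))
E
```

```text
[0.4915 0.193  0.03  ]
[0.4796 0.194  0.03  ]
[0.4663 0.195  0.03  ]
[0.4421 0.1969 0.03  ]
[0.4297 0.1979 0.03  ]
[0.419  0.1988 0.03  ]
[0.45526075 0.19589447 0.03      ]
[0.45464575 0.19594298 0.03      ]
[0.45416117 0.1959812  0.03      ]
ang -0.07871565448910006 0.07270069796725591
t 19.93 d_tool [-0.0029 -0.0069  0.0744] rotvec [ 0.     -0.0003  0.002 ] q [ 0.24  0.46  1.81 -0.    0.87  1.88]
red [0.49882752 0.09556115 0.03      ]
red [0.47339716 0.09620765 0.03      ]
```

```bash
cd .;
python3 drive.py '[[-0.0005,-0.007,0,0,0,0.006],[0,0,0.025,0,0,0],[0,0,0.025,0,0,0],[0,0,0.02,0,0,0],[0,0,0.004,0,0,0],[0,0,0,0,0,0],[0,0,0,0,0,0]]'
python3 drive.py '[[0,0,0,0,0,0],[0,0,0,0,0,0],[0,0,0,0,0,0],[0,0,0,0,0,0]]' 0.01 45
python3 drive.py '[[0,0,-0.02,0,0,0],[0,0,-0.04,0,0,0],[0,0,-0.04,0,0,0],[0,0,-0.03,0,0,0],[0,0,0,0,0,0]]'
python3 - <<'E'
from h import *
go([.5005,-.221,.10],-.163)
E
```

```text
time: 20.52
tool_pos: [0.4546, 0.1962, 0.1811]
tool_rot: [-3.141, -0.002, -0.073]
contact_force: [-0.1, -0.2, 2.1]
opening: 0.0501
grip_force: 0.0
time: 20.85
tool_pos: [0.4543, 0.1958, 0.1807]
tool_rot: [-3.141, -0.002, -0.074]
contact_force: [-0.5, -0.4, 6.2]
opening: 0.0296
grip_force: 45.0
time: 21.27
tool_pos: [0.4554, 0.1961, 0.3161]
tool_rot: [-3.138, -0.011, -0.074]
contact_force: [1.6, 0.4, 0.3]
opening: 0.0297
grip_force: 45.0
t 21.27 d_tool [0.075  0.4129 0.0565] rotvec [-0.0042 -0.011   0.0894] q [ 0.25  0.38  1.74 -0.    1.01  1.9 ]
```

```bash
cd .;
python3 drive.py '[[0,0.02,0,0,0,0],[0.007,0.037,0,0,0,0],[0.007,0.037,0,0,0,0],[0.007,0.037,0,0,0,0],[0.007,0.037,0,0,0,0],[0.007,0.037,0,0,0,0],[0.007,0.037,0,0,0,0],[0.007,0.037,0,0,0,0]]'
python3 drive.py '[[0.007,0.037,0,0,0,0],[0.007,0.037,0,0,0,0],[0.007,0.037,0,0,0,0],[0.004,0.02,0,0,0,0.045],[0,0,0,0,0,0.045],[0,0,0.02,0,0,0],[0,0,0,0,0,0],[0,0,0,0,0,0]]'
python3 - <<'E'
from h import *
go([.5005,-.221,.09],-.163)
E
```

```text
time: 21.93
tool_pos: [0.4819, -0.088, 0.3095]
tool_rot: [-3.141, 0.001, -0.074]
contact_force: [1.8, 0.4, -1.3]
opening: 0.0295
grip_force: 45.0
time: 22.6
tool_pos: [0.4971, -0.2184, 0.2887]
tool_rot: [-3.14, 0.003, -0.164]
contact_force: [0.0, 0.6, -0.5]
opening: 0.0298
grip_force: 45.0
t 22.6 d_tool [0.0039 0.002  0.0397] rotvec [-0.0013  0.0034 -0.0006] q [-0.56  0.49  1.63 -0.    1.02  1.18]
```

```bash
cd .;
python3 drive.py '[[0.0039,0.002,0.02,0,0,0],[0,0,0.016,0,0,0],[0,0,0,0,0,0],[0,0,0,0,0,0]]'
python3 - <<'E'
from h import *
go([.5005,-.221,.042],-.163)
c=robot.read_camera("wrist"); cv2.imwrite("pics/w9.png",c["image"][...,::-1])
E
```

```text
time: 22.93
tool_pos: [0.5011, -0.2209, 0.2541]
tool_rot: [-3.141, 0.001, -0.163]
contact_force: [0.5, -0.1, -0.4]
opening: 0.0302
grip_force: 45.0
t 22.93 d_tool [-0.0005  0.0003  0.0531] rotvec [-0.0004  0.0013  0.    ] q [-0.56  0.55  1.65 -0.    0.94  1.18]
```

View pics/w9.png

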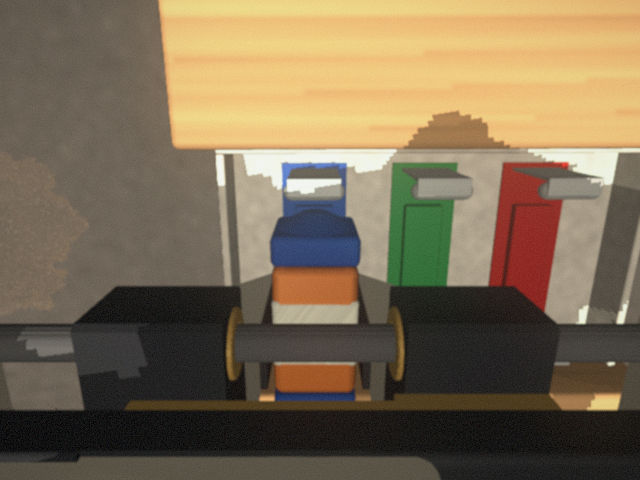

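Blue tube square and in line with its clip (u≈315 both). Press down.

```bash
cd .;
python3 drive.py '[[0,0,0.02,0,0,0],[0,0,0.01,0,0,0],[0,0,0.008,0,0,0],[0,0,0.006,0,0,0],[0,0,0.005,0,0,0],[0,0,0,0,0,0]]'
python3 drive.py '[[0,0,0.002,0,0,0],[0,0,0.002,0,0,0],[0,0,0.001,0,0,0],[0,0,0,0,0,0],[0,0,0,0,0,0]]'
```

```text
time: 23.48
tool_pos: [0.501, -0.221, 0.2042]
tool_rot: [-3.141, 0.001, -0.164]
contact_force: [0.8, 0.7, -7.4]
opening: 0.03
grip_force: 45.0
time: 23.9
tool_pos: [0.5015, -0.2213, 0.2007]
tool_rot: [3.141, -0.002, -0.164]
contact_force: [0.2, 1.2, 3.9]
opening: 0.0297
grip_force: 45.0
```

```bash
cd .;
python3 drive.py '[[0,0,0.001,0,0,0],[0,0,0.001,0,0,0],[0,0,0,0,0,0]]'
python3 drive.py '[[0,0,0,0,0,0],[0,0,0,0,0,0],[0,0,0,0,0,0]]' 0.039
python3 drive.py '[[0,0,-0.02,0,0,0],[0,0,-0.03,0,0,0],[0,0,-0.03,0,0,0],[0,0,-0.02,0,0,0],[0,0,0,0,0,0]]'
python3 - <<'E'
from h import *
c=robot.read_camera("wrist")
c=robot.read_camera("top")
H=cv2.cvtColor(c["image"],cv2.COLOR_RGB2HSV).astype(int)
for col,h0 in(("green",63),("red",0)):
    m=(np.minimum(abs(H[...,0]-h0),180-abs(H[...,0]-h0))<8)&(H[...,1]>110)&(H[...,2]>60)
    m=m.astype(np.uint8); m[:240]=0; m[310:]=0; m[:,:225]=0;m[:,385:]=0
    n,l,st,ce=cv2.connectedComponentsWithStats(m)
    print(col,[(ce[i].round(1).tolist(),int(st[i,4]),px2w(c,*ce[i],.025).round(4).tolist()) for i in range(1,n) if st[i,4]>=12])
go([.4815,.0915,.1],-.089)
E
```

```text
time: 24.15
tool_pos: [0.5023, -0.2213, 0.2007]
tool_rot: [3.14, -0.005, -0.164]
contact_force: [0.6, 4.2, 17.8]
opening: 0.0296
grip_force: 45.0
time: 24.4
tool_pos: [0.501, -0.2213, 0.1978]
tool_rot: [3.141, 0.0, -0.164]
contact_force: [-0.7, -0.2, -0.5]
opening: 0.0386
grip_force: 0.0
time: 24.82
tool_pos: [0.502, -0.2219, 0.3019]
tool_rot: [3.139, -0.007, -0.164]
contact_force: [0.6, -0.6, -0.2]
opening: 0.0391
grip_force: 0.0
green [([308.2, 272.2], 47, [0.4723, 0.0438, 0.025]), ([310.6, 295.6], 52, [0.4091, 0.0375, 0.025])]
red [([291.7, 257.5], 59, [0.5124, 0.0884, 0.025]), ([289.6, 281.1], 64, [0.4485, 0.0941, 0.025])]
t 24.92 d_tool [-0.0703 -0.3054  0.0388] rotvec [ 0.0005 -0.0005 -0.0748] q [-0.56  0.49  1.61 -0.    1.04  1.18]
```

Blue is fully home (17.8 N stop at the seat height). Green was knocked to about (.443,.041), close beside red, so I'll grip red 14 mm towards its far end to keep the finger clear.

```bash
cd .;
python3 drive.py '[[0,0,0,0,0,-0.075],[-0.002,-0.02,0,0,0,0],[-0.004,-0.037,0,0,0,0],[-0.004,-0.037,0,0,0,0],[-0.004,-0.037,0,0,0,0],[-0.004,-0.037,0,0,0,0],[-0.004,-0.037,0,0,0,0],[-0.004,-0.037,0,0,0,0]]' 0.04
python3 drive.py '[[-0.004,-0.037,0,0,0,0],[-0.003,-0.03,0,0,0,0],[0,0,0.02,0,0,0],[0,0,0.015,0,0,0],[0,0,0,0,0,0],[0,0,0,0,0,0]]'
python3 - <<'E'
from h import *
c=robot.read_camera("wrist"); cv2.imwrite("pics/w10.png",c["image"][...,::-1])
H=cv2.cvtColor(c["image"],cv2.COLOR_RGB2HSV).astype(int)
m=(((H[...,0]<5)|(H[...,0]>175))&(H[...,1]>150)&(H[...,2]>60)).astype(np.uint8)
n,l,st,ce=cv2.connectedComponentsWithStats(m)
print([(ce[i].round(1).tolist(),st[i].tolist()) for i in range(1,n) if st[i,4]>=40])
g=((abs(H[...,2]-200)<56)&(H[...,1]<60)).astype(np.uint8)*0
go([.497,.090,.021],-.089)
for p in([.483,.0912,.03],[.519,.088,.03],[.447,.0944,.03]):print(w2px(c,p))
E
```

```text
time: 25.58
tool_pos: [0.4958, 0.0238, 0.296]
tool_rot: [3.142, 0.004, -0.089]
contact_force: [0.7, 0.2, 0.3]
opening: 0.0398
grip_force: 0.0
time: 26.08
tool_pos: [0.4951, 0.0894, 0.2612]
tool_rot: [3.141, 0.005, -0.089]
contact_force: [0.7, -0.3, -0.4]
opening: 0.0403
grip_force: 0.0
[([70.1, 61.4], [0, 0, 146, 131, 16490]), ([311.2, 215.5], [283, 197, 57, 35, 1709]), ([313.7, 320.4], [287, 315, 54, 10, 414])]
t 26.13 d_tool [ 0.0016 -0.0009  0.0822] rotvec [ 0.0004  0.0022 -0.0001] q [ 0.03  0.47  1.77 -0.    0.9   1.69]
[311.71678295 274.43384377]
[311.50534123 209.75052767]
[311.91019462 333.60148648]
```

```bash
python3 - <<'E'
from h import *
c=robot.read_camera("wrist")
p=px2w(c,312,232,.03);q=px2w(c,312,209,.03);print(p,q,px2w(c,313.5,315,.03))
im=c["image"].astype(int);print([ (v,im[v,312].tolist()) for v in range(196,318,4)])
E
```

```text
[0.50770695 0.08866825 0.03      ] [0.52017123 0.08751834 0.03      ] [0.45914479 0.09229993 0.03      ]
[(196, [104, 82, 73]), (200, [131, 44, 38]), (204, [143, 53, 44]), (208, [142, 42, 37]), (212, [141, 43, 32]), (216, [182, 50, 38]), (220, [193, 57, 45]), (224, [190, 58, 47]), (228, [187, 57, 44]), (232, [161, 54, 44]), (236, [196, 111, 57]), (240, [239, 154, 84]), (244, [240, 155, 84]), (248, [237, 154, 81]), (252, [237, 151, 81]), (256, [237, 155, 91]), (260, [233, 227, 199]), (264, [232, 225, 196]), (268, [231, 224, 194]), (272, [228, 222, 191]), (276, [228, 221, 190]), (280, [228, 221, 191]), (284, [229, 221, 192]), (288, [225, 217, 186]), (292, [227, 221, 193]), (296, [233, 226, 193]), (300, [225, 128, 66]), (304, [221, 124, 63]), (308, [222, 123, 60]), (312, [219, 120, 61]), (316, [173, 93, 51])]
```

Tube centre confirmed at x=.483. Descend and grip.

```bash
cd .;
python3 drive.py '[[0.0016,-0.001,0.025,0,0,0],[0,0,0.025,0,0,0],[0,0,0.02,0,0,0],[0,0,0.01,0,0,0],[0,0,0,0,0,0],[0,0,0,0,0,0]]'
python3 drive.py '[[0,0,0,0,0,0],[0,0,0,0,0,0],[0,0,0,0,0,0],[0,0,0,0,0,0]]' 0.01 45
python3 drive.py '[[0,0,-0.02,0,0,0],[0,0,-0.04,0,0,0],[0,0,-0.04,0,0,0],[0,0,-0.03,0,0,0],[0,0,0,0,0,0]]'
python3 - <<'E'
from h import *
X=np.array([np.cos(.163),-np.sin(.163),0])
go(np.array([.482,-.3345,.095])+.014*X,-.163)
E
```

```text
time: 26.68
tool_pos: [0.4977, 0.09, 0.1834]
tool_rot: [3.142, -0.0, -0.089]
contact_force: [0.2, -0.3, 0.9]
opening: 0.0398
grip_force: 0.0
time: 27.02
tool_pos: [0.4979, 0.0903, 0.1842]
tool_rot: [-3.141, -0.003, -0.089]
contact_force: [-0.2, -0.9, 7.5]
opening: 0.0294
grip_force: 44.9
time: 27.43
tool_pos: [0.4987, 0.0905, 0.3194]
tool_rot: [-3.14, -0.012, -0.088]
contact_force: [0.9, 0.3, -0.5]
opening: 0.0296
grip_force: 44.9
t 27.43 d_tool [0.0341 0.426  0.0652] rotvec [-0.0018 -0.012   0.0746] q [ 0.03  0.39  1.7  -0.    1.03  1.69]
```

```bash
cd .;
python3 drive.py '[[0,0,0,0,0,0.075],[-0.001,0.02,0,0,0,0],[0,0.037,0,0,0,0],[0,0.037,0,0,0,0],[0,0.037,0,0,0,0],[0,0.037,0,0,0,0],[0,0.037,0,0,0,0],[0,0.037,0,0,0,0]]'
python3 drive.py '[[0,0.037,0,0,0,0],[0,0.037,0,0,0,0],[0,0.037,0,0,0,0],[0,0.037,0,0,0,0],[0,0.03,0,0,0,0],[0,0,0,0,0,0],[0,0,0,0,0,0]]'
python3 - <<'E'
from h import *
X=np.array([np.cos(.163),-np.sin(.163),0])
go(np.array([.482,-.3345,.095])+.0148*X,-.163)
E
```

```text
time: 28.1
tool_pos: [0.4561, -0.1498, 0.3126]
tool_rot: [-3.141, 0.0, -0.164]
contact_force: [0.9, 0.3, -1.0]
opening: 0.0298
grip_force: 44.9
time: 28.68
tool_pos: [0.4272, -0.325, 0.3122]
tool_rot: [-3.141, 0.001, -0.167]
contact_force: [-0.3, 0.1, -2.0]
opening: 0.0296
grip_force: 44.9
t 28.68 d_tool [0.0704 0.0002 0.0582] rotvec [-0.0007  0.0008 -0.0037] q [-0.79  0.45  1.62  0.    1.06  0.94]
```

```bash
cd .;
python3 drive.py '[[0.015,0,0,0,0,-0.003],[0.025,0,0,0,0,0],[0.025,0,0,0,0,0],[0.01,0,0.02,0,0,0],[0,0,0.03,0,0,0],[0,0,0,0,0,0],[0,0,0,0,0,0]]'
python3 - <<'E'
from h import *
X=np.array([np.cos(.163),-np.sin(.163),0])
P=np.array([.482,-.3345,.0452]);go(P+.0148*X,-.163)
c=robot.read_camera("wrist"); cv2.imwrite("pics/w11.png",c["image"][...,::-1])
H=cv2.cvtColor(c["image"],cv2.COLOR_RGB2HSV).astype(int)
m=(((H[...,0]<5)|(H[...,0]>175))&(H[...,1]>150)&(H[...,2]>60)).astype(np.uint8)
n,l,st,ce=cv2.connectedComponentsWithStats(m)
print([(ce[i].round(1).tolist(),st[i].tolist()) for i in range(1,n) if st[i,4]>=100])
# where cap/body boundary of held tube should be at the present height (top z = grasp-.0102+.015), 24 mm ahead of centre
g=robot.observe()["tool_pos"];Xt=np.array([np.cos(robot.observe()["tool_rot"][2]),np.sin(robot.observe()["tool_rot"][2]),0])
t=g-[0,0,.159-.0048]
print(w2px(c,t+Xt*(.0242-.0148)),w2px(c,t+Xt*(.036-.0148)))
im=c["image"].astype(int);print([(v,im[v,315].tolist()) for v in range(180,340,6)])
E
```

```text
time: 29.27
tool_pos: [0.5018, -0.3342, 0.2615]
tool_rot: [-3.139, 0.004, -0.159]
contact_force: [0.6, -0.7, -0.3]
opening: 0.0296
grip_force: 44.9
t 29.27 d_tool [-0.0044  0.0037  0.0573] rotvec [-0.0029  0.0045  0.0039] q [-0.71  0.62  1.48  0.    1.04  1.02]
[([317.5, 268.8], [272, 220, 86, 83, 5053])]
[315.79548577 301.6960259 ] [315.79922573 270.03978646]
[(180, [243, 210, 134]), (186, [241, 198, 128]), (192, [156, 86, 62]), (198, [102, 91, 77]), (204, [106, 94, 79]), (210, [166, 159, 142]), (216, [165, 159, 143]), (222, [157, 150, 137]), (228, [103, 62, 51]), (234, [155, 52, 44]), (240, [153, 49, 42]), (246, [91, 46, 34]), (252, [107, 42, 30]), (258, [114, 45, 37]), (264, [114, 40, 35]), (270, [118, 38, 33]), (276, [123, 38, 32]), (282, [153, 45, 42]), (288, [147, 45, 32]), (294, [144, 42, 31]), (300, [141, 40, 32]), (306, [131, 70, 21]), (312, [173, 96, 45]), (318, [180, 103, 53]), (324, [88, 55, 42]), (330, [60, 51, 45]), (336, [69, 64, 56])]
```

Held tube is where predicted. Correct 4 mm and press.

```bash
cd .;
python3 drive.py '[[-0.0044,0.0037,0,0,0,0.004],[0,0,0.008,0,0,0],[0,0,0,0,0,0],[0,0,0,0,0,0]]'
python3 - <<'E'
from h import *
X=np.array([np.cos(.163),-np.sin(.163),0])
P=np.array([.482,-.3345,.0452]);go(P+.0148*X,-.163)
E
```

```text
time: 29.65
tool_pos: [0.4967, -0.339, 0.2553]
tool_rot: [3.141, -0.0, -0.165]
contact_force: [0.4, -0.3, -2.0]
opening: 0.0295
grip_force: 44.9
t 29.65 d_tool [-0.0004 -0.0021  0.0511] rotvec [ 0.0001 -0.0002 -0.0023] q [-0.73  0.63  1.49 -0.    1.02  1.01]
```

```bash
cd .;
python3 drive.py '[[-0.0004,-0.002,0.01,0,0,-0.002],[0,0,0.012,0,0,0],[0,0,0.008,0,0,0],[0,0,0.008,0,0,0],[0,0,0.006,0,0,0],[0,0,0.005,0,0,0],[0,0,0,0,0,0]]'
python3 drive.py '[[0,0,0.001,0,0,0],[0,0,0.001,0,0,0],[0,0,0.001,0,0,0],[0,0,0,0,0,0],[0,0,0,0,0,0]]'
```

```text
time: 30.23
tool_pos: [0.4967, -0.3367, 0.2047]
tool_rot: [-3.141, 0.001, -0.163]
contact_force: [1.4, 0.7, -4.9]
opening: 0.0298
grip_force: 45.0
time: 30.65
tool_pos: [0.4974, -0.3366, 0.2043]
tool_rot: [3.141, -0.002, -0.163]
contact_force: [-0.3, 3.3, 7.9]
opening: 0.0298
grip_force: 45.0
```

```bash
cd .;
python3 drive.py '[[0,0,0.001,0,0,0],[0,0,0.001,0,0,0],[0,0,0,0,0,0]]'
python3 drive.py '[[0,0,0,0,0,0],[0,0,0,0,0,0],[0,0,0,0,0,0]]' 0.039
python3 drive.py '[[0,0,-0.02,0,0,0],[0,0,-0.03,0,0,0],[0,0,-0.01,0,0,0],[-0.028,0,0,0,0,0],[0,0,0,0,0,0],[0,0,0,0,0,0]]'
python3 drive.py '[[0,0,0,0,0,0],[0,0,0,0,0,0],[0,0,0,0,0,0],[0,0,0,0,0,0]]' 0.0
python3 - <<'E'
from h import *
go([.482,-.3355,.069],-.163)
E
```

```text
time: 30.9
tool_pos: [0.4981, -0.3366, 0.2042]
tool_rot: [3.14, -0.005, -0.163]
contact_force: [1.3, 6.3, 17.5]
opening: 0.0298
grip_force: 45.0
time: 31.15
tool_pos: [0.4968, -0.3368, 0.2009]
tool_rot: [3.141, 0.0, -0.163]
contact_force: [0.2, -0.3, -0.3]
opening: 0.0383
grip_force: 0.0
time: 31.65
tool_pos: [0.4684, -0.3322, 0.2606]
tool_rot: [-3.141, 0.001, -0.164]
contact_force: [1.4, 0.5, 0.6]
opening: 0.0391
grip_force: 0.0
time: 31.98
tool_pos: [0.4697, -0.3324, 0.2606]
tool_rot: [-3.142, 0.0, -0.162]
contact_force: [0.4, -0.6, -0.5]
opening: 0.0171
grip_force: 0.0
t 31.98 d_tool [0.0127 0.0011 0.0326] rotvec [-0.      0.0001  0.0005] q [-0.75  0.58  1.57 -0.    1.    0.98]
```

```bash
cd .;
python3 drive.py '[[0,0,0.015,0,0,0],[0,0,0.01,0,0,0],[0,0,0.005,0,0,0],[0,0,0.003,0,0,0],[0,0,0.001,0,0,0],[0,0,0.001,0,0,0],[0,0,0,0,0,0],[0,0,0,0,0,0]]'
python3 drive.py '[[0,0,-0.02,0,0,0],[0,0,-0.03,0,0,0],[0,0,-0.03,0,0,0],[0,0,0,0,0,0]]' 0.05
python3 - <<'E'
from h import *
c=robot.read_camera("top")
H=cv2.cvtColor(c["image"],cv2.COLOR_RGB2HSV).astype(int)
m=(abs(H[...,0]-63)<8)&(H[...,1]>110)&(H[...,2]>60)
m=m.astype(np.uint8); m[:240]=0; m[310:]=0; m[:,:225]=0;m[:,385:]=0
n,l,st,ce=cv2.connectedComponentsWithStats(m)
print([(ce[i].round(1).tolist(),int(st[i,4]),px2w(c,*ce[i],.025).round(4).tolist()) for i in range(1,n) if st[i,4]>=12])
go([.4432,.041,.12],.099)
E
```

```text
time: 32.65
tool_pos: [0.4702, -0.3321, 0.2282]
tool_rot: [3.141, -0.003, -0.163]
contact_force: [0.1, 3.9, 14.8]
opening: 0.0002
grip_force: 7.2
time: 32.98
tool_pos: [0.4705, -0.3332, 0.3119]
tool_rot: [3.136, -0.009, -0.162]
contact_force: [0.6, -1.5, 0.6]
opening: 0.0225
grip_force: 0.0
[([308.3, 272.1], 48, [0.4726, 0.0435, 0.025]), ([310.6, 295.6], 52, [0.4091, 0.0375, 0.025])]
t 33.03 d_tool [-0.0871 -0.3647  0.0283] rotvec [ 0.0047 -0.0053 -0.2615] q [-0.75  0.52  1.52 -0.    1.1   0.98]
```

Red also fully home (tip pressing at z = 50 mm). Now green.

```bash
cd .;
python3 drive.py '[[0,0,0,0,0,-0.086],[0,0,0,0,0,-0.086],[0,0,0,0,0,-0.086],[0.001,-0.02,0,0,0,0],[0.001,-0.037,0,0,0,0],[0.001,-0.037,0,0,0,0],[0.001,-0.037,0,0,0,0],[0.001,-0.037,0,0,0,0]]' 0.05 45
python3 drive.py '[[0.001,-0.037,0,0,0,0],[0.001,-0.037,0,0,0,0],[0.001,-0.037,0,0,0,0],[0.001,-0.037,0,0,0,0],[0.001,-0.037,0,0,0,0],[0,-0.03,0,0,0,0],[0,0,0,0,0,0],[0,0,0,0,0,0]]'
python3 - <<'E'
from h import *
go([.4432,.0405,.105],.097)
E
```

```text
time: 33.7
tool_pos: [0.4576, -0.163, 0.3048]
tool_rot: [-3.14, 0.002, 0.095]
contact_force: [1.5, -0.3, 0.4]
opening: 0.0501
grip_force: 0.0
time: 34.37
tool_pos: [0.4423, 0.0513, 0.3052]
tool_rot: [-3.142, 0.002, 0.099]
contact_force: [-0.0, 0.2, -0.3]
opening: 0.0498
grip_force: 0.0
t 34.37 d_tool [-0.0001  0.0108  0.0412] rotvec [-0.      0.0016  0.0019] q [-0.06  0.32  1.88 -0.    0.95  1.42]
```

```bash
cd .;
python3 drive.py '[[0,0.0105,0.02,0,0,0.002],[0,0,0.02,0,0,0],[0,0,0,0,0,0],[0,0,0,0,0,0]]'
python3 - <<'E'
from h import *
c=robot.read_camera("wrist"); cv2.imwrite("pics/w12.png",c["image"][...,::-1])
H=cv2.cvtColor(c["image"],cv2.COLOR_RGB2HSV).astype(int)
m=((abs(H[...,0]-63)<10)&(H[...,1]>110)&(H[...,2]>40)).astype(np.uint8)
n,l,st,ce=cv2.connectedComponentsWithStats(m)
for i in range(1,n):
    if st[i,4]>=40: print(ce[i].round(1).tolist(),st[i].tolist(),[px2w(c,ce[i][0],v,.03).round(4).tolist() for v in(st[i,1],st[i,1]+st[i,3])])
go([.4432,.0405,.022],.097)
E
```

```text
time: 34.7
tool_pos: [0.4436, 0.0385, 0.2651]
tool_rot: [-3.141, 0.003, 0.092]
contact_force: [0.6, -0.1, 0.8]
opening: 0.0502
grip_force: 0.0
[309.5, 193.3] [281, 175, 58, 33, 1532] [[0.485, 0.0443, 0.03], [0.4675, 0.0428, 0.03]]
[309.3, 303.5] [284, 295, 52, 18, 805] [[0.4175, 0.0385, 0.03], [0.4064, 0.0375, 0.03]]
t 34.75 d_tool [-0.0006 -0.0019  0.085 ] rotvec [-0.      0.0009 -0.005 ] q [-0.09  0.38  1.92 -0.    0.84  1.39]
```

```bash
cd .;
python3 drive.py '[[-0.0012,-0.002,0.025,0,0,-0.005],[0,0,0.025,0,0,0],[0,0,0.02,0,0,0],[0,0,0.014,0,0,0],[0,0,0,0,0,0],[0,0,0,0,0,0]]'
python3 drive.py '[[0,0,0,0,0,0],[0,0,0,0,0,0],[0,0,0,0,0,0],[0,0,0,0,0,0]]' 0.01 45
python3 drive.py '[[0,0,-0.02,0,0,0],[0,0,-0.04,0,0,0],[0,0,-0.04,0,0,0],[0,0,-0.03,0,0,0],[0,0,0,0,0,0]]'
python3 drive.py '[[0,0,0,0,0,0.086],[0,0,0,0,0,0.086],[0,0,0,0,0,0.086],[0,0,0,0,0,0]]'
python3 - <<'E'
from h import *
go([.4912,-.2785,.095],-.163)
E
```

```text
time: 35.25
tool_pos: [0.4428, 0.0411, 0.1824]
tool_rot: [3.141, 0.0, 0.098]
contact_force: [0.7, -0.7, 0.0]
opening: 0.0501
grip_force: 0.0
time: 35.58
tool_pos: [0.4428, 0.0413, 0.1828]
tool_rot: [3.141, -0.002, 0.098]
contact_force: [0.1, -0.3, 7.6]
opening: 0.0297
grip_force: 45.0
time: 36.0
tool_pos: [0.4438, 0.0413, 0.3178]
tool_rot: [3.139, -0.011, 0.099]
contact_force: [1.8, 1.1, -0.7]
opening: 0.03
grip_force: 45.0
time: 36.33
tool_pos: [0.4421, 0.0413, 0.3116]
tool_rot: [3.141, 0.0, -0.163]
contact_force: [1.2, -0.7, -0.8]
opening: 0.0296
grip_force: 45.0
t 36.33 d_tool [0.1003 0.3077 0.0576] rotvec [0.0002 0.0005 0.0003] q [-0.08  0.3   1.87 -0.    0.97  1.65]
```

```bash
cd .;
python3 drive.py '[[0.006,0.02,0,0,0,0],[0.012,0.037,0,0,0,0],[0.012,0.037,0,0,0,0],[0.012,0.037,0,0,0,0],[0.012,0.037,0,0,0,0],[0.012,0.037,0,0,0,0],[0.012,0.037,0,0,0,0],[0.012,0.037,0,0,0,0]]'
python3 drive.py '[[0.009,0.025,0,0,0,0],[0,0,0,0,0,0],[0,0,0,0,0,0]]'
python3 - <<'E'
from h import *
go([.4912,-.2785,.095],-.163)
E
```

```text
time: 37.0
tool_pos: [0.4867, -0.2504, 0.3114]
tool_rot: [-3.141, 0.001, -0.157]
contact_force: [1.1, 0.1, -0.7]
opening: 0.0296
grip_force: 45.0
time: 37.25
tool_pos: [0.4915, -0.2757, 0.311]
tool_rot: [-3.141, 0.001, -0.16]
contact_force: [-0.6, 0.3, -0.8]
opening: 0.0298
grip_force: 45.0
t 37.25 d_tool [0.0002 0.0028 0.0569] rotvec [-0.0007  0.0012  0.0031] q [-0.65  0.5   1.55  0.    1.09  1.08]
```

```bash
cd .;
python3 drive.py '[[0,0.0027,0.02,0,0,0.003],[0,0,0.02,0,0,0],[0,0,0.014,0,0,0],[0,0,0,0,0,0],[0,0,0,0,0,0]]'
python3 - <<'E'
from h import *
go([.4912,-.2785,.0438],-.163)
c=robot.read_camera("wrist"); cv2.imwrite("pics/w13.png",c["image"][...,::-1])
H=cv2.cvtColor(c["image"],cv2.COLOR_RGB2HSV).astype(int)
m=((abs(H[...,0]-63)<10)&(H[...,1]>110)&(H[...,2]>40)).astype(np.uint8)
n,l,st,ce=cv2.connectedComponentsWithStats(m)
print([(ce[i].round(1).tolist(),st[i].tolist()) for i in range(1,n) if st[i,4]>=100])
s=robot.observe();X=np.array([np.cos(s["tool_rot"][2]),np.sin(s["tool_rot"][2]),0])
print(w2px(c,s["tool_pos"]-[0,0,.159-.0062]+X*.025))
im=c["image"].astype(int);print([(v,im[v,316].tolist()) for v in range(170,310,7)])
E
```

```text
time: 37.67
tool_pos: [0.4913, -0.2759, 0.2575]
tool_rot: [-3.14, 0.002, -0.16]
contact_force: [0.9, 0.1, -0.9]
opening: 0.0299
grip_force: 45.0
t 37.67 d_tool [0.0004 0.0026 0.0547] rotvec [-0.0012  0.0021  0.0026] q [-0.65  0.57  1.6   0.    0.97  1.08]
[([295.7, 158.7], [288, 153, 29, 21, 140]), ([315.6, 246.8], [272, 222, 87, 41, 2399]), ([314.3, 394.2], [276, 388, 78, 12, 807])]
[314.13452883 261.15368585]
[(170, [231, 235, 229]), (177, [232, 236, 228]), (184, [179, 176, 161]), (191, [71, 117, 66]), (198, [68, 115, 66]), (205, [65, 110, 63]), (212, [50, 82, 44]), (219, [53, 86, 53]), (226, [52, 84, 44]), (233, [50, 80, 44]), (240, [59, 111, 58]), (247, [57, 107, 58]), (254, [60, 107, 58]), (261, [50, 93, 51]), (268, [138, 80, 42]), (275, [177, 106, 57]), (282, [174, 101, 54]), (289, [169, 99, 50]), (296, [173, 97, 48]), (303, [174, 164, 140])]
```

```bash
cd .;
python3 drive.py '[[0,0.0028,0,0,0,0.002],[0,0,0,0,0,0],[0,0,0,0,0,0]]'
python3 drive.py '[[0,0,0.015,0,0,0],[0,0,0.012,0,0,0],[0,0,0.008,0,0,0],[0,0,0.008,0,0,0],[0,0,0.006,0,0,0],[0,0,0.004,0,0,0],[0,0,0,0,0,0]]'
python3 drive.py '[[0,0,0.001,0,0,0],[0,0,0.001,0,0,0],[0,0,0.001,0,0,0],[0,0,0,0,0,0],[0,0,0,0,0,0]]'
```

```text
time: 37.97
tool_pos: [0.4911, -0.2801, 0.2589]
tool_rot: [3.141, -0.002, -0.165]
contact_force: [-0.0, -0.3, -0.9]
opening: 0.0296
grip_force: 45.0
time: 38.55
tool_pos: [0.4908, -0.28, 0.2042]
tool_rot: [-3.141, 0.001, -0.165]
contact_force: [-0.1, 0.8, -3.1]
opening: 0.0298
grip_force: 45.0
time: 38.97
tool_pos: [0.4916, -0.28, 0.2037]
tool_rot: [3.141, -0.003, -0.165]
contact_force: [0.7, 1.7, 9.2]
opening: 0.0299
grip_force: 45.0
```

```bash
cd .;
python3 drive.py '[[0,0,0.001,0,0,0],[0,0,0.001,0,0,0],[0,0,0,0,0,0]]'
python3 drive.py '[[0,0,0,0,0,0],[0,0,0,0,0,0],[0,0,0,0,0,0]]' 0.039
python3 drive.py '[[0,0,-0.02,0,0,0],[0,0,-0.03,0,0,0],[0,0,-0.01,0,0,0],[0,0,0,0,0,0],[0,0,0,0,0,0]]'
python3 drive.py '[[0,0,0,0,0,0],[0,0,0,0,0,0],[0,0,0,0,0,0],[0,0,0,0,0,0],[0,0,0,0,0,0],[0,0,0,0,0,0]]' 0.0
python3 drive.py '[[0,0,0.015,0,0,0],[0,0,0.01,0,0,0],[0,0,0.005,0,0,0],[0,0,0.001,0,0,0],[0,0,0.001,0,0,0],[0,0,0.001,0,0,0],[0,0,0,0,0,0],[0,0,0,0,0,0]]'
```

```text
time: 39.22
tool_pos: [0.4923, -0.28, 0.2032]
tool_rot: [3.14, -0.006, -0.165]
contact_force: [0.4, 6.0, 18.4]
opening: 0.0298
grip_force: 45.0
time: 39.47
tool_pos: [0.4909, -0.28, 0.2]
tool_rot: [3.141, 0.0, -0.165]
contact_force: [0.3, 0.2, 0.4]
opening: 0.0386
grip_force: 0.0
time: 39.88
tool_pos: [0.4908, -0.28, 0.2597]
tool_rot: [3.141, -0.0, -0.165]
contact_force: [-0.0, 0.1, -0.4]
opening: 0.0389
grip_force: 0.0
time: 40.38
tool_pos: [0.4909, -0.28, 0.2596]
tool_rot: [-3.141, 0.0, -0.165]
contact_force: [-0.2, 0.0, -0.1]
opening: 0.0035
grip_force: 0.0
time: 41.05
tool_pos: [0.4914, -0.28, 0.2282]
tool_rot: [3.141, -0.002, -0.165]
contact_force: [0.6, 2.2, 8.8]
opening: 0.0001
grip_force: 4.1
```

Green is home too. Now go round in front of the bar, fingers closed, to push the drawer shut.

```bash
cd .;
python3 drive.py '[[0,0,-0.03,0,0,0],[0,0,-0.03,0,0,0],[-0.02,0,0,0,0,0],[-0.035,-0.001,0,0,0,0],[-0.035,-0.0015,0,0,0,0],[-0.035,0,0,0,0,0],[-0.02,0,0,0,0,0],[0,0,0,0,0,0]]'
python3 drive.py '[[0,0,0,0,0,0],[0,0,0,0,0,0]]'
python3 - <<'E'
from h import *
go([.352,-.2542,.049],-.163)
E
```

```text
time: 41.72
tool_pos: [0.3453, -0.2525, 0.2869]
tool_rot: [-3.14, 0.003, -0.166]
contact_force: [0.3, 0.1, -0.3]
opening: 0.0002
grip_force: 0.0
time: 41.88
tool_pos: [0.3491, -0.2543, 0.2874]
tool_rot: [3.14, -0.002, -0.165]
contact_force: [0.5, -0.1, 0.1]
opening: 0.0007
grip_force: 0.0
t 41.88 d_tool [ 0.0027 -0.0007  0.0794] rotvec [ 0.0011 -0.0017 -0.002 ] q [-0.81  0.32  1.93  0.    0.89  0.93]
```

```bash
cd .;
python3 drive.py '[[0,0,0.03,0,0,0],[0,0,0.03,0,0,0],[0,0,0.019,0,0,0],[0,0,0,0,0,0]]'
python3 drive.py '[[0.01,0,0,0,0,0],[0.01,0,0,0,0,0],[0.015,0,0,0,0,0],[0.015,0,0,0,0,0],[0.015,0,0,0,0,0],[0.015,0,0,0,0,0],[0.015,0,0,0,0,0],[0,0,0,0,0,0]]'
python3 drive.py '[[0.01,0,0,0,0,0],[0.01,0,0,0,0,0],[0.006,0,0,0,0,0],[0,0,0,0,0,0],[0,0,0,0,0,0]]'
```

```text
time: 42.22
tool_pos: [0.3485, -0.2532, 0.2049]
tool_rot: [-3.138, 0.005, -0.164]
contact_force: [-0.9, 0.4, 0.2]
opening: 0.0005
grip_force: 0.0
time: 42.88
tool_pos: [0.4455, -0.2701, 0.2098]
tool_rot: [3.139, -0.006, -0.163]
contact_force: [-0.2, 0.7, 1.3]
opening: 0.0004
grip_force: 0.0
time: 43.3
tool_pos: [0.4679, -0.2736, 0.2085]
tool_rot: [3.141, -0.001, -0.164]
contact_force: [-0.7, 0.1, -0.1]
opening: 0.0005
grip_force: 0.0
```

```bash
cd .;
python3 drive.py '[[0.006,0,0,0,0,0],[0.006,0,0,0,0,0],[0,0,0,0,0,0],[0,0,0,0,0,0]]'
python3 drive.py '[[0.003,0,0,0,0,0],[0.003,0,0,0,0,0],[0,0,0,0,0,0],[0,0,0,0,0,0]]'
python3 drive.py '[[0.002,0,0,0,0,0],[0.002,0,0,0,0,0],[0,0,0,0,0,0],[0,0,0,0,0,0]]'
```

```text
time: 43.63
tool_pos: [0.4799, -0.2757, 0.208]
tool_rot: [3.141, -0.001, -0.165]
contact_force: [0.2, 0.1, -0.8]
opening: 0.0001
grip_force: 0.0
time: 43.97
tool_pos: [0.4856, -0.2766, 0.208]
tool_rot: [3.141, -0.0, -0.165]
contact_force: [0.7, 0.2, 0.7]
opening: 0.0004
grip_force: 0.0
time: 44.3
tool_pos: [0.4889, -0.2771, 0.2078]
tool_rot: [-3.141, 0.002, -0.165]
contact_force: [-5.3, 0.6, 2.6]
opening: 0.0005
grip_force: 2.6
```

```bash
cd .;
python3 drive.py '[[0.002,0,0,0,0,0],[0.001,0,0,0,0,0],[0,0,0,0,0,0],[0,0,0,0,0,0]]'
python3 drive.py '[[-0.02,0,0,0,0,0],[-0.03,0,0,0,0,0],[-0.01,0,-0.02,0,0,0],[0,0,-0.04,0,0,0],[0,0,-0.04,0,0,0],[0,0,-0.04,0,0,0],[0,0,0,0,0,0]]'
python3 drive.py '[[-0.01,0.02,-0.01,0,0,0],[-0.02,0.037,0,0,0,0],[-0.02,0.037,0,0,0,0],[-0.02,0.037,0,0,0,0],[-0.02,0.037,0,0,0,0],[-0.02,0.037,0,0,0,0],[0,0,0,0,0,0],[0,0,0,0,0,0]]'
python3 - <<'E'
from h import *
c=robot.read_camera("top"); im=c["image"][...,::-1]
a=cv2.resize(im[195:305,150:270],(520,477),interpolation=cv2.INTER_CUBIC);b=cv2.resize(im[190:280,380:500],(260*2//2,195*1),interpolation=cv2.INTER_CUBIC)
s=robot.read_camera("scene")["image"][...,::-1][140:380,180:460]
s=cv2.resize(s,(280,240))
o=np.zeros((480,800,3),np.uint8);o[:477,:520]=a;o[:195,520:780]=b;o[230:470,520:800]=s;cv2.imwrite("pics/f.png",o)
E
```

```text
time: 44.63
tool_pos: [0.49, -0.2774, 0.2078]
tool_rot: [-3.14, 0.008, -0.164]
contact_force: [-17.1, 0.1, 10.8]
opening: 0.0003
grip_force: 8.1
time: 45.22
tool_pos: [0.4347, -0.2689, 0.3559]
tool_rot: [3.134, -0.014, -0.165]
contact_force: [1.4, -0.7, 0.8]
opening: 0.0008
grip_force: 0.0
time: 45.88
tool_pos: [0.2909, -0.4522, 0.3576]
tool_rot: [3.141, -0.001, -0.169]
contact_force: [0.1, 1.6, -0.0]
opening: 0.0006
grip_force: 0.0
```

View pics/f.png

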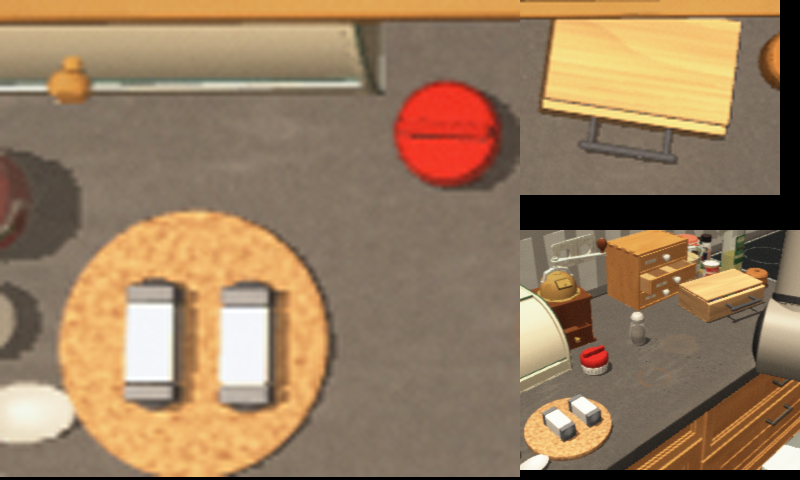

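Empties lie side by side on the trivet, timer and shaker untouched, drawer shut. I'll compare the handle with the first image, then hand in.

```bash
python3 - <<'E'
from h import *
a=cv2.imread("pics/top0.png")[245:275,400:460]; c=robot.read_camera("top")["image"][245:275,400:460,::-1]
g=lambda x:cv2.cvtColor(np.ascontiguousarray(x),cv2.COLOR_BGR2GRAY).astype(np.float32)
s=cv2.phaseCorrelate(g(a),g(c)); print(s)
if abs(s[0][1])<.7: print(robot.hand_in())
E
```

```text
((-0.012966198366054726, 0.022810848385557136), 1.0260154321458606)
the job is handed in; nothing more can be done
None
```

The job is handed in: both empties lie side by side on the trivet, the blue, red and green tubes are pressed fully home in their own colours, the egg timer and shaker were left alone, and the drawer is fully shut, all in about 46 s.

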